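Tip loose nuts through the return flap

ROBOT

A 7-joint arm with a two-finger parallel gripper is mounted at the origin on a cart in front of the work surface, level with it; the furniture and walls round the work are solid. World frame = base frame: x ahead of the robot, y to its left, z up, the work surface at z = 0. Lengths are in m, angles in rad, forces in N, time in s.
With the tool pointing down it reaches from about 0.375 to 0.925 m from the base axis. Payload 3.1 kg.
Tool frame: the origin (TCP) lies on the centre line of the jaws, within the pads' length; the fingertips stand 22 mm ahead of it and the grasp point (between the pads) lies 3 mm ahead of it; z points along the fingers, y is the line along which they close (so a half turn about z gives the same grasp; the last joint's range is limited). The gripper opens to 85 mm and grips with 20 to 120 N. Pads are 22 mm wide; open, the fingers measure 114 mm over their backs; the gripper's body (76 mm by 85 mm) begins 54 mm behind the grasp point. The pads swing forward as they close: fully open they stand 13 mm farther back than shut.
Start: joints at [1.047, 0.383, 0.044, 1.598, -0.018, 1.161, -0.05], TCP at [0.269, -0.592, 0.221] pointing down, gripper open.
Joint ranges: [-2.61, 2.61], [-0.41, 2.15], [-1.48, 1.57], [0, 2.5], [-1.57, 4.71], [0.05, 1.97], [-2.85, 2.85]. Speed limits (rad/s): [2.79, 2.79, 3.14, 3.14, 3.14, 3.14, 3.14].

INTERFACE

Orientations are given as a unit quaternion [x, y, z, w].
In Python, from bench import sensors, capture, camera_params, workorder gives the robot as it stands.
- The arm moves only by the tool move_arm, never from a script. Its argument "targets" is text: rows parted by semicolons, each of 7 numbers parted by spaces: the turn, a rotation vector about the tool's x, y, z in rad, then the shift along the tool's x, y, z in m, then the closure, from 0 (fully open) to 1 (shut). A call has 1 to 5 rows; each row is the pose to reach, as a shift and turn from the pose commanded when the call began, along the tool's axes at that moment; what a row does not reach only later rows make up. A row lasts 1/12 s, in which the tool goes at most 41.7 mm and 7.16 degrees, less where a joint would pass 70% of its speed; a pose out of reach is approached as far as the arm can. A call with a gripper value outside its range is refused whole. The fingers move at their own pace and stop on an object; "newtons" is the grip in N (left out, the last holds). Time passes only in rows, so rows that repeat a pose let the fingers close. It gives the time, the measured TCP pose, the force, the opening and the grip force at its end, in the units of the state.
- sensors.sense(): the state, without advancing time (a new reading comes with each control period).
- capture(name): name is "scene" or "top" or "wrist"; returns the picture (400x640x3 uint8, red, green, blue); there is no depth.
- camera_params(name): a dict with "fx", "fy", "cx", "cy" (pixels), "rvec" (rotation vector, rad) and "tvec" (3), from world to camera coordinates, as OpenCV has them; the wrist camera has in their place "hand_eye" (4x4, takes a point from camera to tool coordinates, whose origin is the TCP and whose axes are the flange's). Camera axes: x right, y down, z forward; pixel columns grow to the right and rows downward; lengths in m; the calibration is good to about 2 mm. The wrist camera is an equidistant fisheye: a pixel r from the principal point sees the ray r / f radians off the axis. A picture is of the moment at which its call begins: read the wrist's pose just before it. camera_params takes no time and is no camera call.
- workorder.finish_job(): hands the job in; it is judged then, once.
The state is a dict: "time_s": time; "joints": joint angles; "dq": joint speeds; "joint_torque": joint torques, N m; "tool_pos": TCP position; "ee_rot": TCP orientation; "ft_force": force on the tool from outside, world axes, zero at the start; "ft_torque": the same for the moment, N m; "grip_width": finger opening in m; "gripper_force": force on a finger pad.
Only numpy, scipy, OpenCV 4.12 (cv2) and the standard library are available. Lean on these libraries where they do the work, as an engineer would, in place of code of your own. Each camera call takes 0.05 s, during which the arm holds its last target. There are 200 camera calls.

TASK

Gather every loose hex nut on the table into the small open pan, so that all of them lie in it together. Slide the shutter of the grey return unit open, push the spring flap down with the pan's front lip (never with the fingers) and tip the nuts past it into the unit until every one has gone in. Set the empty pan back in its rest, slide the shutter fully shut and turn the latch square across behind it; leave the tools lying about where they are.

Things in the scene. Friction and masses are not known exactly. Their poses are not given: they have to be found in the camera images.
- return_unit: fixed grey steel box, x -62 to +62, y -57 to +176, 112 mm high; origin on the table under the middle of its bin, -x towards the robot. Opening x -23 to +46, y -53 to +53; bin below it x -46 to +46, floor at 4 mm; from y = +57 on it only parks the shutter. Along the top run 7 mm high guide lips at x = +-57 to +-62 and a 7 mm stop at y = -57 to -60. The pan tips in from the far (+x) side
- flap (a joint): spring flap in the opening: 0 shut (level, top 4 mm below the box's top), grows as its free edge is pushed down into the bin, to 1.15 rad. Plate 66 mm (x) by 102 mm (y), hinged at its far side: axis along y at x = +45, z = 106 mm of return_unit; free edge at x = -21. The spring shuts it with 0.12 N m when shut, 0.22 at 1 rad; it can carry a nut without opening
- flap_edge (a point): middle of the flap's free edge, on its top, 64 mm from the hinge axis
- shutter (a joint): position (m) of the sliding shutter over the flap: 0 fully shut (covers the opening), 0.114 fully open (clear of it); slides along +y of return_unit and stays where it is left (about 2 N). Plate 112 mm (x) by 110 mm (y), 1 to 5 mm above the box's top. While it covers the opening nothing reaches the flap
- shutter_grip (a point): top of the shutter's black grip in the middle of the plate, 140 mm above the table: a block 34 mm (x) by 14 mm (y), 22 mm tall. Pinch it along y
- latch (a joint): turning latch on the robot's side of return_unit: 0 its 36 mm steel tongue points along +y of return_unit (open), 1.57 it points along +x, square across the track just behind the shut shutter (secured). Turns clockwise seen from above, stays where it is left (0.03 N m)
- latch_grip (a point): top of the latch's black wing, on its vertical axis, at x = -74, y = +64 mm of return_unit, 142 mm above the table; the wing is 9 mm thick, 34 mm long (along the tongue), 24 mm tall, centred on the axis
- pan: loose aluminium pan, 0.2 kg, open at its front (-x). Origin on its underside. Floor 3 mm thick, x -58 (front lip) to +54, 80 mm wide outside; side walls 3 mm thick, 26 mm high from x = -50 back; back wall at x = +51 to +54. Behind it an upright black lug. Nuts stay in while it is level and slide out forward when it is tilted nose down by 15 to 25 degrees: it is polished inside, and so is the flap (friction about 0.35)
- pan_lug (a point): middle of the lug's top, at (+62, 0, +84) mm of the pan. The lug is 16 mm thick (x +54 to +70), 36 mm wide (y), from 6 to 84 mm above the underside; take the pan by it above the walls, closing along the pan's x
- pan_lip (a point): middle of the front lip's lower edge, at (-58, 0, 0) mm of the pan
- pan_rest: fixed rest of the pan: rubber plate 4 mm thick, 162 by 106 mm, with edges 12 mm high along both sides (inner faces y = +-48 mm) and the back (inner face x = +83), open at the front (-x). Origin on the table; the pan belongs on it origin over origin, 4 mm up, same yaw
- nut_1: plain steel hexagon nut, the larger size, 24 mm across flats, 27 mm across corners, 13 mm thick, lying flat on the table; origin under its middle, z up, flats face +x and -x. May be absent (None from the first moment on)
- nut_2: plain steel hexagon nut, the larger size, 24 mm across flats, 27 mm across corners, 13 mm thick, lying flat on the table; origin under its middle, z up, flats face +x and -x. May be absent (None from the first moment on)
- nut_3: plain steel hexagon nut, the smaller size, 19 mm across flats, 22 mm across corners, 10 mm thick, lying flat on the table; origin under its middle, z up, flats face +x and -x. May be absent (None from the first moment on)
- nut_4: plain steel hexagon nut, the smaller size, 19 mm across flats, 22 mm across corners, 10 mm thick, lying flat on the table; origin under its middle, z up, flats face +x and -x. May be absent (None from the first moment on)
- nut_5: plain steel hexagon nut, the larger size, 24 mm across flats, 27 mm across corners, 13 mm thick, lying flat on the table; origin under its middle, z up, flats face +x and -x. May be absent (None from the first moment on)
- brass_drift: bystander: hexagonal brass bar, 15 x 126 x 13 mm, long along its y, on the table; leave it
- mould_insert: bystander: steel mould insert, 34 x 62 x 18 mm, on the table; leave it
- hex_key: bystander: black hexagon key, 33 x 93 x 6 mm, long along its y, on the table; leave it

How it is judged:
By the outcome, as a careful person would: the job done as asked, in the order asked, and still so for the second after the job is handed in, with the robot touching nothing.
Of nut_1, nut_2, nut_3, nut_4, nut_5 only 3 to 5 are there at a start; the rules pass over those that are not, and their reading is None.
At some moment in a run one of nut_1, nut_2, nut_3, nut_4, nut_5 may be knocked a few centimetres aside while the robot is not near it.
It also fails if it takes over 210 s, if anything falls off the work surface, if the arm or the gripper's body presses on something with over 40 N, if the wrist force passes 120 N, or if a joint passes its speed limit or range.

## Working session

There is one attempt and no reset: what is moved stays moved. The work goes in short steps, Python scripts to look and compute and a tool call to move; the robot and the scene stay as the last step left them, time stands still between calls to the robot, and variables do not carry over. Pictures are saved under pics/ and viewed, at most 14 in all, crops included, and the job is handed in when it is done.

Besides the shell and the picture viewer there is one more tool, called after ">>>" as a command line: name --argument value ..., lists and objects as JSON in quotes. move_arm: Moves the arm, as the interface text tells. Its arguments: {"type":"object","properties":{"targets":{"type":"string"},"newtons":{"type":"number"}},"required":["targets"]}

```bash
ls; mkdir -p pics; python3 - <<'E'
from bench import sensors, capture, camera_params
import cv2
s=sensors.sense(); print({k:s[k] for k in("time_s","tool_pos","ee_rot","grip_width")})
for n in("scene","top"):
    cv2.imwrite(f"pics/{n}0.png",capture(n)[:,:,::-1]); print(camera_params(n))
print(camera_params("wrist"))
E
```

```text
pics
{'time_s': 0.0, 'tool_pos': array([ 0.26807137, -0.59106344,  0.21977603]), 'ee_rot': array([ 9.77411281e-01,  2.11341961e-01, -3.40621284e-04, -1.28323699e-03]), 'grip_width': 0.08553530709132738}
{'fx': 500.67343888002495, 'fy': 500.67343888002495, 'cx': 318.91218414242667, 'cy': 196.2427750733375, 'rvec': array([ 2.31528706, -0.8431675 ,  0.29752267]), 'tvec': array([-0.4976295 ,  0.31408626,  1.41322754])}
{'fx': 428.24272339838086, 'fy': 428.24272339838086, 'cx': 313.31521366474817, 'cy': 199.31316381081098, 'rvec': array([ 2.0849636 , -2.14557921,  0.19831481]), 'tvec': array([-0.04952034,  0.59095972,  1.06059591])}
{'fx': 309.70691628693146, 'fy': 309.70691628693146, 'cx': 322.57754342507303, 'cy': 199.90497153375105, 'hand_eye': array([[ 1.28573910e-03, -9.44897056e-01, -3.27365088e-01,
         8.41428592e-02],
       [ 9.99999111e-01,  1.33048782e-03,  8.72540709e-05,
         1.91099178e-04],
       [ 3.53109147e-04, -3.27364909e-01,  9.44897926e-01,
        -1.52362667e-01],
       [ 0.00000000e+00,  0.00000000e+00,  0.00000000e+00,
         1.00000000e+00]])}
```

View pics/top0.png

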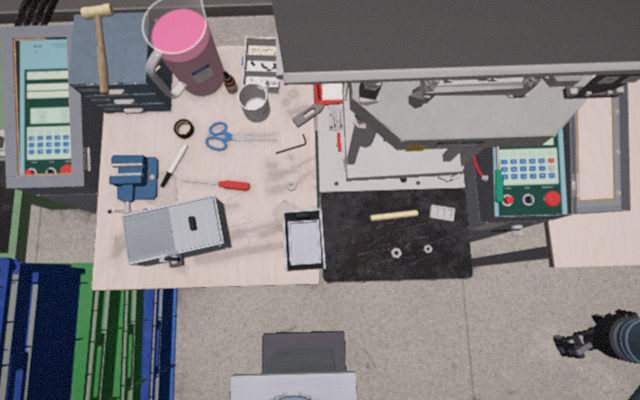

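View pics/scene0.png

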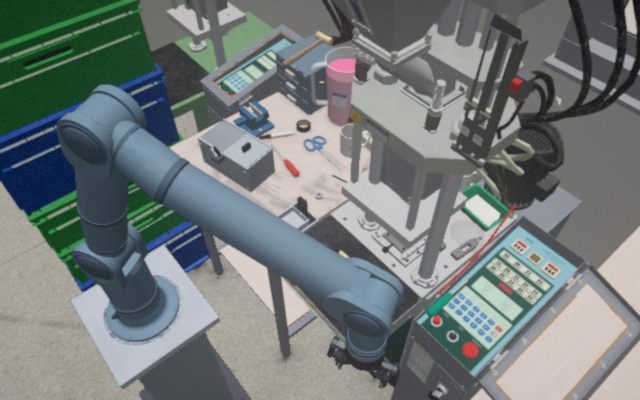

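The top view shows the unit at about (175,232), the pan in its rest at (304,240), and nuts near (291,186), (397,252) and (428,248). I'll zoom in on the top view.

```bash
cat > h.py <<'E'
import numpy as np, cv2
from scipy.spatial.transform import Rotation as R
from bench import sensors, capture, camera_params
def ray(n,uv,pose=None):
    p=camera_params(n); uv=np.asarray(uv,float).reshape(-1,2)
    if n!="wrist":
        M=R.from_rotvec(p["rvec"]).as_matrix(); o=-M.T@p["tvec"]
        d=np.c_[(uv[:,0]-p["cx"])/p["fx"],(uv[:,1]-p["cy"])/p["fy"],np.ones(len(uv))]@M
        return o,d
    x=(uv[:,0]-p["cx"])/p["fx"];y=(uv[:,1]-p["cy"])/p["fy"];r=np.hypot(x,y)+1e-9
    d=np.c_[np.sin(r)*x/r,np.sin(r)*y/r,np.cos(r)]
    H=p["hand_eye"]; pos,q=pose; T=R.from_quat(q).as_matrix()
    return pos+T@H[:3,3], d@(T@H[:3,:3]).T
def plane(n,uv,z,pose=None):
    o,d=ray(n,uv,pose); return o+d*((z-o[2])/d[:,2])[:,None]
def proj(n,P,pose=None):
    p=camera_params(n);P=np.asarray(P,float).reshape(-1,3)
    if n!="wrist":
        c=R.from_rotvec(p["rvec"]).apply(P)+p["tvec"]
        return np.c_[c[:,0]/c[:,2]*p["fx"]+p["cx"],c[:,1]/c[:,2]*p["fy"]+p["cy"]]
    H=p["hand_eye"];pos,q=pose;T=R.from_quat(q).as_matrix()
    c=((P-pos)@T-H[:3,3])@H[:3,:3]
    th=np.arctan2(np.hypot(c[:,0],c[:,1]),c[:,2]);a=np.arctan2(c[:,1],c[:,0])
    return np.c_[p["cx"]+p["fx"]*th*np.cos(a),p["cy"]+p["fy"]*th*np.sin(a)]
def pose():
    s=sensors.sense(); return s["tool_pos"],s["ee_rot"]
def rel(target,yaw=None,show=True):
    """shift in tool axes from the current pose to world target (TCP); yaw = wanted direction of tool y"""
    p,q=pose();T=R.from_quat(q)
    sh=T.inv().apply(np.array(target)-p)
    out=[sh.round(4)]
    if yaw is not None:
        yd=T.as_matrix()[:,1]; cur=np.arctan2(yd[1],yd[0]); d=(yaw-cur+np.pi/2)%np.pi-np.pi/2
        x=np.array([np.sin(yaw),-np.cos(yaw),0])
        Y=np.array([np.cos(cur+d),np.sin(cur+d),0]);Z=np.array([0,0,-1.]);X=np.cross(Y,Z)
        out.append((T.inv()*R.from_matrix(np.c_[X,Y,Z])).as_rotvec().round(4))
    return out
E
python3 - <<'E'
from h import *
im=cv2.imread("pics/top0.png")
a=cv2.resize(im[170:290,90:490],None,fx=2,fy=2,interpolation=cv2.INTER_CUBIC)
cv2.imwrite("pics/topc.png",a)
a=cv2.resize(im[170:280,270:480],None,fx=3.8,fy=3.8,interpolation=cv2.INTER_CUBIC)
cv2.imwrite("pics/topd.png",a)
print(plane("top",[[291,186],[397,252],[428,248],[304,240],[175,232],[410,215],[96,285],[470,275],[320,190]],0.01).round(3))
print(proj("top",[[0.27,-.59,.1]]))
E
```

```text
[[ 0.638 -0.006  0.01 ]
 [ 0.45  -0.284  0.01 ]
 [ 0.458 -0.367  0.01 ]
 [ 0.489 -0.038  0.01 ]
 [ 0.52   0.309  0.01 ]
 [ 0.548 -0.326  0.01 ]
 [ 0.386  0.512  0.01 ]
 [ 0.384 -0.471  0.01 ]
 [ 0.624 -0.085  0.01 ]]
[[538.36319399 321.90329236]]
```

View pics/topc.png

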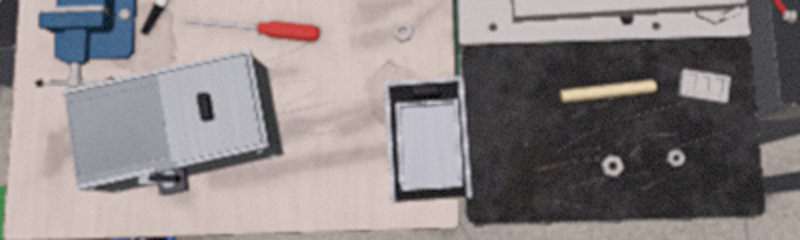

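>>> move_arm --targets "0 0 0 0.14 -0.085 -0.05 0;0 0 0 0.14 -0.085 -0.05 0;0 0 0 0.14 -0.085 -0.05 0;0 0 0 0.14 -0.085 -0.05 0;0 0 0 0.14 -0.085 -0.05 0"

```text
time_s: 0.52
tool_pos: [0.3693, -0.4488, 0.2735]
ee_rot: [0.976, 0.218, 0.003, -0.0]
ft_force: [1.9, 0.6, -0.0]
grip_width: 0.0856
gripper_force: 0.0
```

>>> move_arm --targets "0 0 0.2 0.14 -0.085 -0.05 0;0 0 0.2 0.14 -0.085 -0.05 0;0 0 0.2 0.14 -0.085 -0.05 0;0 0 0.2 0.14 -0.085 -0.05 0;0 0 0.2 0.14 -0.085 -0.05 0"

```text
time_s: 0.93
tool_pos: [0.46, -0.3128, 0.3235]
ee_rot: [0.993, 0.119, 0.003, -0.001]
ft_force: [0.9, 1.7, 0.4]
grip_width: 0.085
gripper_force: 0.0
```

```bash
python3 - <<'E'
from h import *
s=sensors.sense();print(s["time_s"],s["tool_pos"],s["ee_rot"],s["joints"].round(2))
im=capture("wrist")
cv2.imwrite("pics/w1.png",im[:,:,::-1])
np.save("w1.npy",np.r_[s["tool_pos"],s["ee_rot"]])
E
```

```text
0.9333 [ 0.46000161 -0.31275009  0.3235456 ] [ 0.9928284   0.11949707  0.00334697 -0.0010046 ] [ 0.65  0.14 -0.14  1.69  0.01  1.31 -0.82]
```

View pics/w1.png

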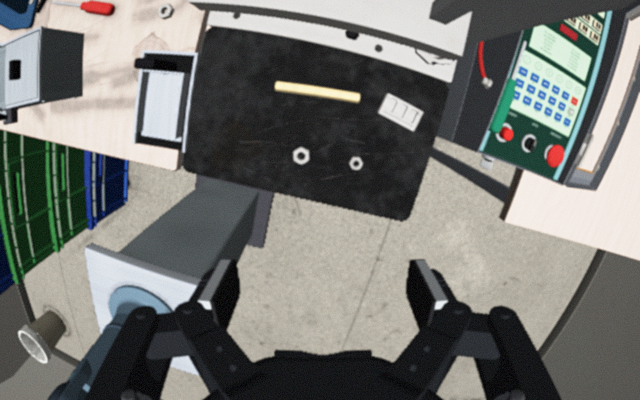

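The wrist view shows nuts at (301,156) and (356,163) on the black mat, with a third at (166,11). The pan's lug is at its far end, near (165,62).

```bash
cat >> h.py <<'E'
def nuts(im,n,seeds,ps,z=0.0065,win=16):
    """centres of grey blobs around seeds + hex edge direction, world"""
    out=[]
    for u,v in seeds:
        x0,y0=max(0,int(u)-win),max(0,int(v)-win);c=im[y0:y0+2*win,x0:x0+2*win]
        g=cv2.cvtColor(c,cv2.COLOR_RGB2GRAY);t,m=cv2.threshold(g,0,255,cv2.THRESH_OTSU)
        cs,_=cv2.findContours(m,cv2.RETR_EXTERNAL,cv2.CHAIN_APPROX_NONE)
        if not cs: continue
        k=max(cs,key=cv2.contourArea)[:,0]+[x0,y0]
        W=plane(n,k,z,ps)[:,:2].astype(np.float32)
        h=cv2.convexHull(W)[:,0];M=cv2.moments(h);ctr=[M["m10"]/M["m00"],M["m01"]/M["m00"]]
        # widths against direction (0..60 deg), averaged over the three axes: least = across flats
        a=np.radians(np.arange(0,180,2));w=np.ptp(h@np.array([np.cos(a),np.sin(a)]),axis=0)
        w3=(w[:30]+w[30:60]+w[60:])/3
        out.append((np.round(ctr,4),int(w3.argmin()*2),w3.min().round(4),w3.max().round(4)))
    return out
E
python3 - <<'E'
from h import *
im=cv2.imread("pics/w1.png")[:,:,::-1];p=np.load("w1.npy");ps=(p[:3],p[3:])
for r in nuts(im,"wrist",[(301,156),(356,163)],ps): print(r)
print(plane("wrist",[[166,11]],.006,ps))
t=cv2.imread("pics/top0.png")[:,:,::-1]
for r in nuts(t,"top",[(397,252),(428,248)],None): print(r)
print(rel([.45,-.28,.1],yaw=0)); print(rel([.45,-.28,.1],yaw=1.57))
E
```

```text
(array([ 0.4482, -0.2805]), 44, np.float64(0.0251), np.float64(0.0272))
(array([ 0.4571, -0.3661]), 14, np.float64(0.0199), np.float64(0.0212))
[[ 0.63974046 -0.00640121  0.006     ]]
(array([ 0.4486, -0.2817]), 58, np.float64(0.0259), np.float64(0.0267))
(array([ 0.4568, -0.3671]), 58, np.float64(0.0207), np.float64(0.0216))
[array([-0.0014, -0.0357,  0.223 ]), array([ 0.0032, -0.0043, -1.3324])]
[array([-0.0014, -0.0357,  0.223 ]), array([-0.0008, -0.0049,  0.2392])]
```

>>> move_arm --targets "-0.001 -0.005 0 -0.003 -0.035 0.2 0;-0.001 -0.005 0 -0.003 -0.035 0.2 0;-0.001 -0.005 0 -0.003 -0.035 0.2 0;-0.001 -0.005 0 -0.003 -0.035 0.2 0;-0.001 -0.005 0 -0.003 -0.035 0.2 0"

```text
time_s: 1.4
tool_pos: [0.4398, -0.2883, 0.118]
ee_rot: [0.994, 0.112, -0.004, 0.0]
ft_force: [0.6, -0.2, -0.1]
grip_width: 0.0851
gripper_force: 0.0
```

```bash
python3 - <<'E'
from h import *
ps=pose();im=capture("wrist");cv2.imwrite("pics/w2.png",im[:,:,::-1])
print(ps)
P=[[.4484,-.281,.0065],[.457,-.3665,.005]];uv=proj("wrist",P,ps);print(uv)
for r in nuts(im,"wrist",uv,ps,z=.011,win=32): print(r)
y=R.from_quat(ps[1]).as_matrix()[:,1];print(np.degrees(np.arctan2(y[1],y[0])))
E
```

```text
(array([ 0.43978037, -0.28833658,  0.1180119 ]), array([ 9.93717552e-01,  1.11849696e-01, -3.87336952e-03,  2.62102790e-04]))
[[316.3830408  180.51759948]
 [409.06568012 191.78392422]]
(array([ 0.4497, -0.2804]), 46, np.float64(0.0252), np.float64(0.0271))
(array([ 0.4585, -0.3636]), 14, np.float64(0.0205), np.float64(0.0221))
-77.15607272224678
```

View pics/w2.png

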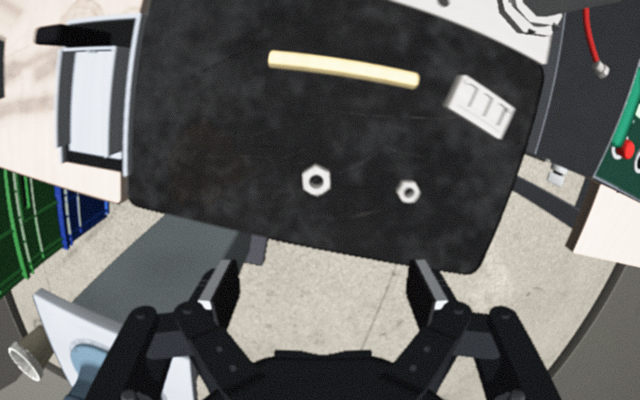

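>>> move_arm --targets "0 0 -0.05 0.011 -0.006 0.05 0.3;0 0 -0.05 0.011 -0.006 0.05 0.4;0 0 -0.05 0.011 -0.006 0.08 0.4;0 0 -0.05 0.011 -0.006 0.092 0.4;0 0 -0.05 0.011 -0.006 0.092 0.4"

```text
time_s: 1.87
tool_pos: [0.4486, -0.2796, 0.027]
ee_rot: [0.991, 0.137, -0.005, -0.001]
ft_force: [0.4, 0.3, -0.3]
grip_width: 0.0514
gripper_force: 0.0
```

```bash
python3 - <<'E'
from h import *
ps=pose();im=capture("wrist");cv2.imwrite("pics/w3.png",im[:,:,::-1])
print(ps,sensors.sense()["ft_force"])
E
```

```text
(array([ 0.44859507, -0.27964449,  0.02697091]), array([ 9.90596752e-01,  1.36709477e-01, -5.25499731e-03, -9.89258943e-04])) [-0.32909672 -0.09743805 -0.55904389]
```

View pics/w3.png

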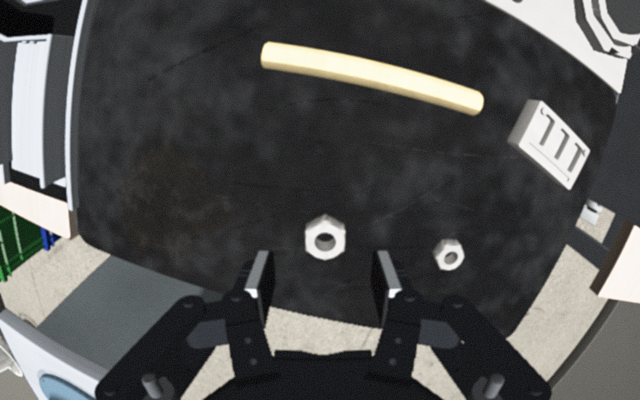

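```bash
python3 - <<'E'
from h import *
ps=pose();T=R.from_quat(ps[1])
L=[[x,y,z] for y in(-.026,.026) for x in (-.011,.011) for z in(-.0,.01,.022)]+[[0,0,.02]]
for l,u in zip(L,proj("wrist",ps[0]+T.apply(L),ps)): print(l,u.round())
print(plane("wrist",[[325,238]],.013,ps))
im=cv2.imread("pics/w3.png")[:,:,::-1]
print(nuts(im,"wrist",[(325,238)],ps,z=.0065,win=30))
E
```

```text
[-0.011, -0.026, -0.0] [277. 269.]
[-0.011, -0.026, 0.01] [279. 260.]
[-0.011, -0.026, 0.022] [282. 251.]
[0.011, -0.026, -0.0] [275. 235.]
[0.011, -0.026, 0.01] [277. 227.]
[0.011, -0.026, 0.022] [280. 219.]
[-0.011, 0.026, -0.0] [367. 269.]
[-0.011, 0.026, 0.01] [365. 260.]
[-0.011, 0.026, 0.022] [363. 251.]
[0.011, 0.026, -0.0] [369. 235.]
[0.011, 0.026, 0.01] [367. 228.]
[0.011, 0.026, 0.022] [364. 220.]
[0, 0, 0.02] [322. 237.]
[[ 0.45201653 -0.28157178  0.013     ]]
[(array([ 0.448 , -0.2827]), 46, np.float64(0.0271), np.float64(0.029))]
```

>>> move_arm --targets "0 0 0 0 0 0 0.8;0 0 0 0 0 0 0.8;0 0 0 0 0 0 0.8;0 0 0 0 0 0 0.8;0 0 0 0 0 0 0.8" --newtons 50

```text
time_s: 2.33
tool_pos: [0.4521, -0.2803, 0.0301]
ee_rot: [0.991, 0.137, -0.002, 0.001]
ft_force: [-0.2, -0.5, 1.0]
grip_width: 0.0171
gripper_force: 0.0
```

```bash
python3 - <<'E'
from h import *
ps=pose();im=capture("wrist");cv2.imwrite("pics/w4.png",cv2.resize(im[180:350,200:450,::-1],None,fx=2.5,fy=2.5))
E
```

```text
(no output)
```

View pics/w4.png

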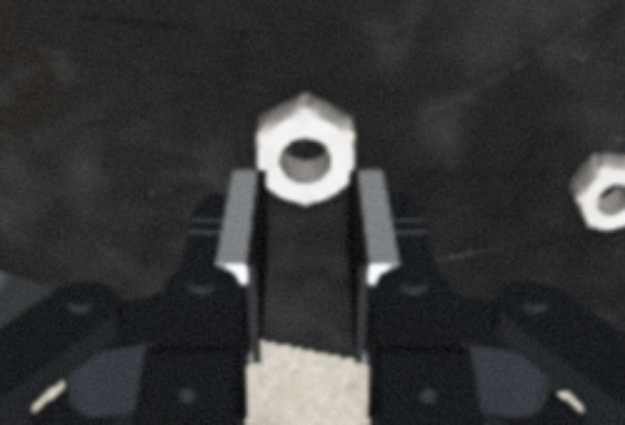

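>>> move_arm --targets "0 0 0 0 0 0 0.8;0 0 0 0 0 0 0.8"

```text
time_s: 2.55
tool_pos: [0.4515, -0.2799, 0.0293]
ee_rot: [0.991, 0.137, -0.002, 0.001]
ft_force: [0.6, -0.2, -0.4]
grip_width: 0.0172
gripper_force: 0.0
```

```bash
python3 - <<'E'
from h import *
p=camera_params("wrist");H=p["hand_eye"]
def r(u,v,Y):
    o,d=ray("wrist",[[u,v]],(np.zeros(3),[0,0,0,1]));d=d[0]
    return (o+d*(Y-o[1])/d[1]).round(4)
for Y in(-.0085,-.012): print(r(303,248,Y),r(298,286,Y))
print(r(272,252,-.0257),r(237,262,-.0425))
s=sensors.sense();print(s["grip_width"],s["gripper_force"],s["tool_pos"])
E
```

```text
[ 0.0185 -0.0085 -0.029 ] [ 0.0195 -0.0085 -0.0603]
[-0.0076 -0.012   0.0201] [-0.0062 -0.012  -0.0237]
[ 0.0076 -0.0257 -0.0134] [ 0.006  -0.0425 -0.0218]
0.01724746781375289 0.0 [ 0.4514939  -0.27989666  0.02926043]
```

>>> move_arm --targets "0 0 0 0 0 -0.12 0.8;0 0 0 0 0 -0.12 0.8;0 0 0 0 0 -0.12 0.8;0 0 0 0 0 -0.12 0.8;0 0 0 0 0 -0.12 0.8"

```text
time_s: 2.97
tool_pos: [0.4544, -0.2809, 0.1522]
ee_rot: [0.991, 0.137, 0.0, 0.003]
ft_force: [0.2, 0.4, -0.2]
grip_width: 0.0174
gripper_force: 0.0
```

```bash
python3 - <<'E'
from h import *
ps=pose();T=R.from_quat(ps[1]);im=np.ascontiguousarray(capture("scene")[:,:,::-1])
P=[ps[0]+T.apply([0,0,z]) for z in(0,.022,-.05)]
uv=proj("scene",P);print(uv)
u,v=uv[0].astype(int)
c=cv2.resize(im[v-60:v+60,u-80:u+80],None,fx=4,fy=4,interpolation=cv2.INTER_CUBIC)
for q,col in zip(uv,[(0,0,255),(0,255,0),(255,0,0)]): cv2.circle(c,tuple(int(a) for a in ((q-[u-80,v-60])*4)),3,col,-1)
w=capture("wrist")[:,:,::-1]
d=cv2.resize(w[180:300,240:400],None,fx=4,fy=4,interpolation=cv2.INTER_CUBIC)
cv2.imwrite("pics/s1.png",cv2.resize(np.vstack([c,d]),None,fx=.62,fy=.62,interpolation=cv2.INTER_AREA))
E
```

```text
[[330.0798751  254.2363769 ]
 [330.04468777 258.76608959]
 [330.16321152 243.50836626]]
```

View pics/s1.png

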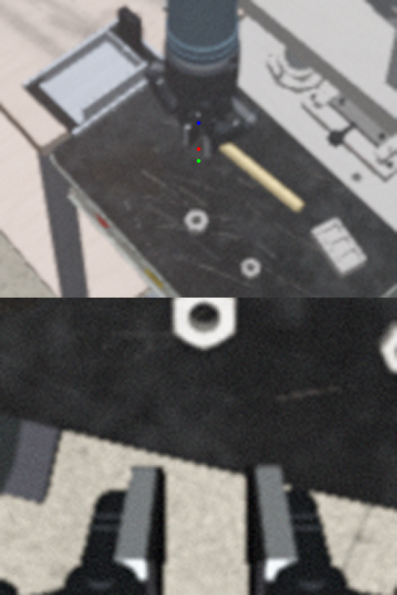

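>>> move_arm --targets "0 0 0 -0.003 0 0.04 0.4;0 0 0 -0.003 0 0.08 0.4;0 0 0 -0.003 0 0.11 0.4;0 0 0 -0.003 0 0.13 0.4;0 0 0 -0.003 0 0.13 0.4"

```text
time_s: 3.48
tool_pos: [0.4419, -0.277, 0.0122]
ee_rot: [0.99, 0.138, -0.009, -0.004]
ft_force: [-0.4, -0.4, -1.2]
grip_width: 0.0513
gripper_force: 0.0
```

>>> move_arm --targets "0 0 0 0 0 0.003 0.4;0 0 0 0 0 0.003 0.4"

```text
time_s: 3.65
tool_pos: [0.4483, -0.2805, 0.0157]
ee_rot: [0.99, 0.138, -0.003, 0.0]
ft_force: [0.2, -0.4, 1.3]
grip_width: 0.0513
gripper_force: 0.0
```

>>> move_arm --targets "0 0 0 0 0 0.002 0.4;0 0 0 0 0 0.002 0.4"

```text
time_s: 3.82
tool_pos: [0.4496, -0.2814, 0.0153]
ee_rot: [0.991, 0.137, -0.001, 0.002]
ft_force: [-0.6, -0.3, -0.4]
grip_width: 0.0514
gripper_force: 0.0
```

>>> move_arm --targets "0 0 0 0 0 0 0.8;0 0 0 0 0 0 0.8;0 0 0 0 0 0 0.8;0 0 0 0 0 0 0.8;0 0 0 0 0 0 0.8"

```text
time_s: 4.23
tool_pos: [0.4486, -0.2808, 0.0144]
ee_rot: [0.991, 0.137, -0.002, 0.001]
ft_force: [0.4, 0.6, -0.0]
grip_width: 0.017
gripper_force: 0.0
```

>>> move_arm --targets "0 0 0 0 0 0 0.4;0 0 0 0 0 0 0.4;0 0 0 0 0 0 0.4;0 0 0 0 0 0.006 0.4;0 0 0 0 0 0.006 0.4"

```text
time_s: 4.65
tool_pos: [0.4478, -0.2804, 0.0072]
ee_rot: [0.99, 0.137, -0.003, 0.0]
ft_force: [0.0, 0.5, -0.2]
grip_width: 0.0511
gripper_force: 0.0
```

>>> move_arm --targets "0 0 0 0 0 0.004 0.4;0 0 0 0 0 0.004 0.4"

```text
time_s: 4.82
tool_pos: [0.4478, -0.2804, 0.0032]
ee_rot: [0.99, 0.137, -0.003, 0.0]
ft_force: [0.0, 0.1, 0.8]
grip_width: 0.0509
gripper_force: 0.0
```

```bash
python3 - <<'E'
from h import *
ps=pose();im=capture("wrist");cv2.imwrite("pics/w5.png",im[:,:,::-1]);print(ps,sensors.sense()["ft_force"],sensors.sense()["joints"])
c=cv2.resize(im[180:340,200:450,::-1],None,fx=2,fy=2)
s=np.ascontiguousarray(capture("scene")[:,:,::-1]);u,v=proj("scene",ps[0])[0].astype(int);print(u,v)
d=cv2.resize(s[v-50:v+30,u-62:u+63],None,fx=4,fy=4,interpolation=cv2.INTER_CUBIC);cv2.circle(d,(62*4,50*4),2,(0,0,255),-1)
cv2.imwrite("pics/w5c.png",np.vstack([c,d]))
E
```

```text
(array([ 0.44783072, -0.28039768,  0.00323868]), array([ 9.90497534e-01,  1.37496394e-01, -3.05419915e-03,  2.20339594e-04])) [ 0.71648321 -0.0579485  -0.30962537] [ 0.60075713  0.47057673 -0.1413341   2.01721386  0.1099466   0.66537827
 -0.90723152]
327 283
```

View pics/w5c.png

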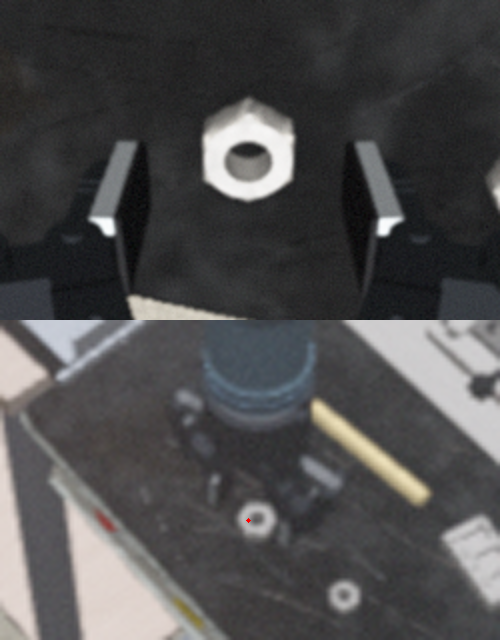

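>>> move_arm --targets "0 0 0 0 0 0.004 0.4;0 0 0 0 0 0.004 0.4"

```text
time_s: 5.08
tool_pos: [0.4481, -0.2806, -0.0004]
ee_rot: [0.99, 0.137, -0.003, 0.0]
ft_force: [-0.2, 0.3, 0.0]
grip_width: 0.0512
gripper_force: 0.0
```

>>> move_arm --targets "0 0 0 0 0 0.004 0.4;0 0 0 0 0 0.004 0.4"

```text
time_s: 5.25
tool_pos: [0.448, -0.2806, -0.0045]
ee_rot: [0.99, 0.138, -0.003, 0.0]
ft_force: [-0.3, -0.6, 0.3]
grip_width: 0.051
gripper_force: 0.0
```

>>> move_arm --targets "0 0 0 0 0 0 0.8;0 0 0 0 0 0 0.8;0 0 0 0 0 0 0.8;0 0 0 0 0 0 0.8;0 0 0 0 0 0 0.8" --newtons 40

```text
time_s: 5.67
tool_pos: [0.4487, -0.2809, -0.0036]
ee_rot: [0.99, 0.137, -0.002, 0.001]
ft_force: [1.1, -0.1, 1.4]
grip_width: 0.0216
gripper_force: 39.3
```

>>> move_arm --targets "0 0 0 0 0 -0.04 0.8;0 0 0 0 0 -0.08 0.8;0 0 0 0 0 -0.12 0.8;0 0 0 0 0 -0.15 0.8;0 0 0 0 0 -0.15 0.8"

```text
time_s: 6.08
tool_pos: [0.4543, -0.2833, 0.1538]
ee_rot: [0.99, 0.137, 0.003, 0.005]
ft_force: [0.7, -0.3, 0.9]
grip_width: 0.0222
gripper_force: 39.4
```

>>> move_arm --targets "0 0 0.27 0.04 -0.176 -0.05 0.8;0 0 0.27 0.04 -0.176 -0.05 0.8;0 0 0.27 0.04 -0.176 -0.05 0.8;0 0 0.27 0.04 -0.176 -0.05 0.8;0 0 0.27 0.04 -0.176 -0.05 0.8"

```text
time_s: 6.5
tool_pos: [0.4396, -0.0951, 0.1964]
ee_rot: [1.0, 0.005, -0.002, 0.0]
ft_force: [0.8, -0.9, -0.5]
grip_width: 0.0218
gripper_force: 39.5
```

>>> move_arm --targets "0 0 0 0 0 0 0.8;0 0 0 0 0 0 0.8"

```text
time_s: 6.67
tool_pos: [0.4399, -0.0986, 0.1959]
ee_rot: [1.0, 0.005, -0.002, 0.001]
ft_force: [0.4, -1.2, 0.3]
grip_width: 0.0217
gripper_force: 39.5
```

```bash
python3 - <<'E'
from h import *
ps=pose();im=capture("wrist");cv2.imwrite("pics/w6.png",im[:,:,::-1]);np.save("w6.npy",np.r_[ps[0],ps[1]]);print(ps)
E
```

```text
(array([ 0.43990141, -0.09864123,  0.19586949]), array([ 0.99998404,  0.00508317, -0.00203286,  0.00139679]))
```

View pics/w6.png

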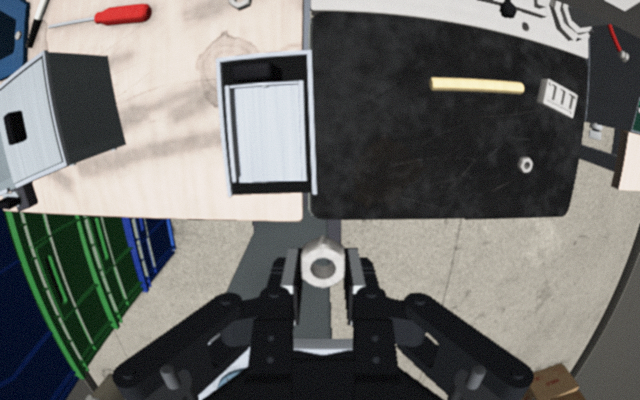

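```bash
python3 - <<'E'
from h import *
im=cv2.imread("pics/w6.png");p=np.load("w6.npy");ps=(p[:3],p[3:])
print("rest z12",plane("wrist",[(217,60),(308,50),(316,194),(230,195)],.012,ps).round(4).tolist())
print("pan z30",plane("wrist",[(226,84),(304,79),(306,183),(231,185)],.030,ps).round(4).tolist())
for r in (100,130,160): 
    g=cv2.cvtColor(im,cv2.COLOR_BGR2GRAY)[r]; print(r,g[212:322].tolist())
for c in (250,268,290):
    g=cv2.cvtColor(im,cv2.COLOR_BGR2GRAY)[:,c]; print(c,g[48:94].tolist(),g[176:202].tolist())
# held nut
uv=[(301,263),(345,263)]
o,d=ray("wrist",uv,(np.zeros(3),[0,0,0,1]))
d/=np.linalg.norm(d,axis=1)[:,None];ang=np.arccos(d[0]@d[1]);print("nut",o+d.mean(0)*.024/ang)
E
```

```text
rest z12 [[0.5679, 0.0176, 0.012], [0.5742, -0.0825, 0.012], [0.4139, -0.0922, 0.012], [0.4118, 0.0093, 0.012]]
pan z30 [[0.5391, 0.0016, 0.03], [0.5415, -0.0796, 0.03], [0.4321, -0.0818, 0.03], [0.4295, 0.0014, 0.03]]
100 [177, 178, 178, 179, 171, 190, 207, 221, 222, 188, 122, 63, 67, 143, 205, 225, 218, 173, 112, 69, 64, 75, 110, 176, 216, 219, 224, 226, 227, 223, 222, 222, 228, 227, 224, 226, 226, 227, 226, 226, 222, 224, 223, 226, 228, 221, 222, 220, 220, 224, 226, 223, 225, 226, 225, 225, 228, 225, 226, 224, 229, 226, 223, 220, 219, 227, 224, 225, 225, 225, 226, 225, 223, 226, 227, 227, 227, 226, 221, 220, 222, 221, 219, 227, 227, 224, 212, 216, 223, 225, 212, 172, 103, 44, 28, 62, 149, 217, 228, 224, 200, 152, 80, 43, 43, 43, 50, 42, 49, 46]
130 [211, 207, 205, 209, 204, 200, 200, 208, 209, 221, 221, 211, 147, 82, 81, 149, 203, 220, 213, 176, 108, 60, 60, 68, 121, 186, 217, 225, 226, 226, 227, 224, 222, 223, 227, 227, 226, 220, 220, 224, 224, 223, 224, 224, 224, 225, 226, 225, 218, 221, 223, 224, 223, 224, 221, 225, 227, 224, 229, 224, 227, 226, 230, 227, 226, 224, 220, 223, 22
[... 1070 characters left out ...]
68 [232, 229, 228, 220, 215, 219, 220, 212, 172, 97, 41, 23, 25, 26, 27, 29, 27, 33, 35, 28, 28, 27, 34, 29, 34, 26, 24, 30, 21, 17, 11, 0, 19, 70, 162, 210, 198, 154, 156, 192, 220, 230, 226, 229, 227, 227] [223, 224, 222, 222, 203, 153, 82, 35, 27, 28, 22, 31, 30, 31, 26, 23, 55, 122, 209, 234, 236, 235, 234, 234, 235, 235]
290 [220, 226, 228, 228, 228, 221, 191, 128, 66, 27, 25, 21, 24, 28, 26, 28, 26, 30, 36, 20, 25, 32, 28, 31, 31, 33, 22, 27, 25, 30, 25, 35, 85, 160, 206, 194, 167, 196, 226, 219, 225, 222, 219, 225, 222, 224] [226, 227, 230, 230, 209, 123, 45, 20, 26, 26, 31, 33, 26, 23, 22, 43, 113, 197, 230, 234, 232, 233, 233, 233, 234, 232]
nut [-0.00264108  0.00068171 -0.0066292 ]
```

>>> move_arm --targets "0 0 -0.12 0.05 -0.038 0.05 0.8;0 0 -0.24 0.05 -0.038 0.05 0.8;0 0 -0.36 0.05 -0.038 0.05 0.8;0 0 -0.48 0.05 -0.038 0.05 0.8;0 0 -0.6 0.05 -0.038 0.05 0.8"

```text
time_s: 7.13
tool_pos: [0.4886, -0.0636, 0.1432]
ee_rot: [0.954, 0.3, -0.004, -0.001]
ft_force: [-0.1, -0.3, -0.4]
grip_width: 0.0221
gripper_force: 39.5
```

>>> move_arm --targets "0 0 -0.12 0 0 0 0.8;0 0 -0.24 0 0 0 0.8;0 0 -0.36 0 0 0 0.8;0 0 -0.48 0 0 0 0.8;0 0 -0.6 0 0 0 0.8"

```text
time_s: 7.55
tool_pos: [0.4888, -0.0645, 0.1443]
ee_rot: [0.823, 0.568, -0.003, -0.001]
ft_force: [0.2, -0.2, -1.4]
grip_width: 0.022
gripper_force: 39.5
```

>>> move_arm --targets "0 0 -0.12 0 0 0 0.8;0 0 -0.24 0 0 0 0.8;0 0 -0.36 0 0 0 0.8;0 0 -0.418 0 0 0 0.8;0 0 -0.418 0 0 0 0.8"

```text
time_s: 7.97
tool_pos: [0.4888, -0.0644, 0.1443]
ee_rot: [0.689, 0.725, -0.003, -0.002]
ft_force: [0.0, -0.5, -0.2]
grip_width: 0.0221
gripper_force: 39.5
```

```bash
python3 - <<'E'
from h import *
s=sensors.sense();print(s["tool_pos"],s["ee_rot"],s["joints"].round(2),s["grip_width"])
print(rel([.4903,-.0608,.06],yaw=np.radians(3.3)))
ps=pose();im=capture("wrist");cv2.imwrite("pics/w7.png",im[:,:,::-1]);np.save("w7.npy",np.r_[ps[0],ps[1]])
o=np.array([.486,-.039]);c,s_=np.cos(.0576),np.sin(.0576)
def W(x,y,z): return [o[0]+c*x-s_*y,o[1]+s_*x+c*y,z]
L=[(-.05,-.04,.03),(-.05,.04,.03),(.054,-.04,.03),(.054,.04,.03),(.062,0,.088),(-.058,-.04,.007),(-.058,.04,.007)]
uv=proj("wrist",[W(*l) for l in L],ps);print(uv.round())
b=np.ascontiguousarray(im[:,:,::-1])
for q in uv: cv2.circle(b,tuple(int(round(a)) for a in q),2,(0,0,255),-1)
cv2.imwrite("pics/w7m.png",b)
E
```

```text
[ 0.48878095 -0.06439413  0.1443345 ] [ 0.68925734  0.72450834 -0.00301981 -0.00169226] [ 0.49  0.22 -0.49  2.01  0.13  0.94 -0.01] 0.022118079958974232
[array([0.0037, 0.0023, 0.0843]), array([-0.0067,  0.0017, -0.0077])]
[[268. 206.]
 [264. 119.]
 [380. 206.]
 [384. 119.]
 [408. 182.]
 [265. 198.]
 [260. 118.]]
```

View pics/w7m.png

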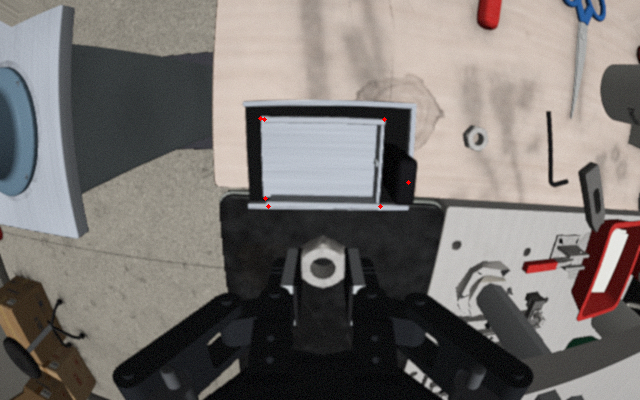

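>>> move_arm --targets "-0.006 0.002 0 0.004 0.002 0.03 0.8;-0.006 0.002 0 0.004 0.002 0.06 0.8;-0.006 0.002 0 0.004 0.002 0.09 0.8;-0.006 0.002 0 0.004 0.002 0.105 0.8;-0.006 0.002 0 0.004 0.002 0.105 0.8"

```text
time_s: 8.43
tool_pos: [0.4864, -0.059, 0.0362]
ee_rot: [0.689, 0.725, -0.002, -0.003]
ft_force: [-0.1, 0.1, -0.6]
grip_width: 0.0215
gripper_force: 39.5
```

```bash
python3 - <<'E'
from h import *
print(pose(),rel([.4903,-.0608,.004],yaw=np.radians(3.3)))
E
```

```text
(array([ 0.48638124, -0.05897042,  0.0362321 ]), array([ 0.68925348,  0.72450857, -0.00234533, -0.00338676])) [array([-0.0021,  0.0041,  0.0322]), array([-0.0081, -0.0017, -0.0077])]
```

>>> move_arm --targets "0 0 0 -0.001 0.003 0.018 0.8;0 0 0 -0.001 0.003 0.028 0.8;0 0 0 -0.001 0.003 0.031 0.8;0 0 0 -0.001 0.003 0.031 0.8;0 0 0 -0.001 0.003 0.031 0.8"

```text
time_s: 8.85
tool_pos: [0.494, -0.0591, 0.01]
ee_rot: [0.688, 0.725, 0.0, 0.001]
ft_force: [-0.9, -0.5, -0.5]
grip_width: 0.0218
gripper_force: 40.6
```

>>> move_arm --targets "0 0 0 0 0 0 0.6;0 0 0 0 0 0 0.6;0 0 0 0 0 0 0.6;0 0 0 0 0 0 0.6;0 0 0 0 0 0 0.6"

```text
time_s: 9.27
tool_pos: [0.4942, -0.0589, 0.0099]
ee_rot: [0.688, 0.726, 0.001, 0.001]
ft_force: [0.0, -0.9, 0.0]
grip_width: 0.0341
gripper_force: 0.0
```

>>> move_arm --targets "0 0 0 0 0 -0.03 0.6;0 0 0 0 0 -0.06 0.6;0 0 0 0 0 -0.1 0.5;0 0 0 0 0 -0.14 0.4;0 0 0 0 0 -0.14 0.4"

```text
time_s: 9.68
tool_pos: [0.5006, -0.059, 0.1579]
ee_rot: [0.688, 0.726, 0.005, 0.007]
ft_force: [1.9, 0.3, 1.2]
grip_width: 0.0515
gripper_force: 0.0
```

```bash
python3 - <<'E'
from h import *
ps=pose();im=capture("wrist");cv2.imwrite("pics/w8.png",im[:,:,::-1]);np.save("w8.npy",np.r_[ps[0],ps[1]])
print(ps,sensors.sense()["joints"].round(2))
t=capture("top");cv2.imwrite("pics/top8.png",t[:,:,::-1])
# nut C by Otsu on beige
for z in(.005,): print(proj("wrist",[.64,-.006,z],ps),proj("wrist",[.4903,-.0615,.013],ps))
uv=proj("wrist",[.64,-.006,.005],ps)[0].astype(int)
g=cv2.cvtColor(im,cv2.COLOR_RGB2GRAY);print(g[uv[1]-22:uv[1]+23:2,uv[0]-22:uv[0]+23:2])
print(nuts(t,"top",[(428,248)],None))
E
```

```text
(array([ 0.50063884, -0.05901673,  0.15793152]), array([0.6880277 , 0.72562806, 0.00526129, 0.00735613])) [ 0.5   0.21 -0.51  2.    0.13  0.95 -0.02]
[[454.34680732 138.96451795]] [[309.69579142 183.5831282 ]]
[[199 202 201 197 190 186 181 177 168 168 170 164 161 167 174 186 190 189
  190 191 185 175 173]
 [202 203 202 194 194 186 182 178 173 171 166 168 167 170 181 184 187 191
  188 190 189 180 173]
 [204 205 200 196 193 190 187 180 176 170 165 171 172 172 179 186 190 191
  192 194 188 181 179]
 [204 202 200 198 195 186 188 182 177 168 165 163 167 172 182 189 186 195
  198 195 192 185 177]
 [199 196 199 194 191 195 188 180 175 171 163 158 162 169 177 185 190 191
  194 192 192 185 185]
 [202 202 200 196 195 189 188 180 171 145 145 153 159 167 180 183 187 191
  194 193 195 188 192]
 [200 201 197 195 197 193 185 180 133  73  83 142 161 162 180 182 187 190
  194 196 195 197 188]
 [204 204 200 191 190 192 183 139  62  65 124 171 181 183 182 170 184 197
  194 198 198 197 195]
 [204 202 203 197 194 191 149  68  65 122 177 185 182 187 192 186 185 188
  196 196 196 197 190]
 [202 206 195 197
[... 715 characters left out ...]
 190 191 194 191 193
  193 193 195 194 194]
 [206 206 201 196 197 198 199 187 182 160 153 181 193 186 177 179 189 191
  188 196 198 196 197]
 [201 201 204 199 199 197 197 192 187 182 173 169 154 151 160 177 179 188
  192 196 200 201 194]
 [200 200 198 202 199 199 198 194 193 191 180 176 167 164 167 178 181 183
  186 190 195 195 193]
 [204 202 203 200 196 200 196 197 190 185 185 179 171 169 163 172 179 181
  189 185 188 195 191]
 [202 202 204 202 198 200 195 194 185 188 182 178 172 169 168 163 175 177
  178 179 184 189 194]
 [203 201 201 203 199 202 195 193 187 186 182 174 175 171 165 164 166 170
  171 174 181 185 187]]
[(array([ 0.4568, -0.3671]), 58, np.float64(0.0207), np.float64(0.0216))]
```

>>> move_arm --targets "0 0 0 0.045 0.141 0.035 0.4;0 0 0 0.045 0.141 0.035 0.4;0 0 0 0.045 0.141 0.035 0.4;0 0 0 0.045 0.141 0.035 0.4;0 0 0 0.045 0.141 0.035 0.4"

```text
time_s: 10.2
tool_pos: [0.6343, -0.0022, 0.1106]
ee_rot: [0.687, 0.727, 0.002, -0.002]
ft_force: [0.1, 0.4, 0.5]
grip_width: 0.0512
gripper_force: 0.0
```

>>> move_arm --targets "0 0 0 0 0 0 0.4;0 0 0 0 0 0 0.4"

```text
time_s: 10.37
tool_pos: [0.63, -0.0068, 0.1124]
ee_rot: [0.688, 0.726, -0.001, -0.001]
ft_force: [0.3, -0.4, -0.0]
grip_width: 0.0514
gripper_force: 0.0
```

```bash
cat > nc.py <<'E'
from h import *
import sys
x,y,z,out=float(sys.argv[1]),float(sys.argv[2]),float(sys.argv[3]),sys.argv[4]
ps=pose();im=capture("wrist");print(ps)
uv=proj("wrist",[x,y,z],ps)[0];print("pred",uv)
u,v=uv.astype(int);cv2.imwrite(f"pics/{out}.png",cv2.resize(im[max(0,v-50):v+50,max(0,u-60):u+60,::-1],None,fx=5,fy=5,interpolation=cv2.INTER_CUBIC))
cv2.imwrite(f"pics/{out}_full.png",im[:,:,::-1])
E
python3 nc.py .64 -.006 .006 n3
```

```text
(array([ 0.63003755, -0.00680442,  0.11243402]), array([ 0.68801989,  0.72568983, -0.00119812, -0.00121375]))
pred [334.58990191 193.85819656]
```

View pics/n3.png

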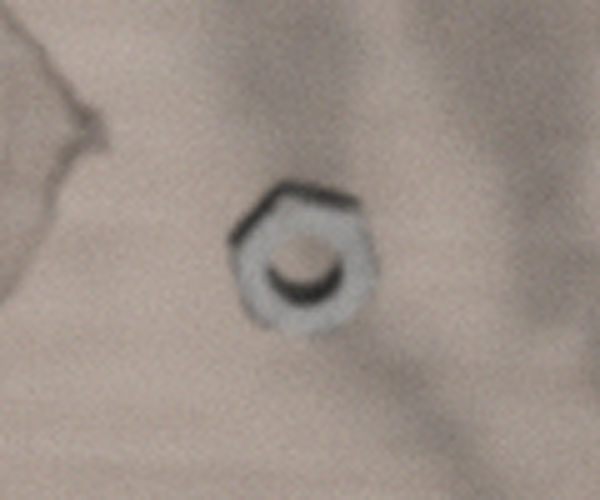

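```bash
python3 - <<'E'
from h import *
ps=pose()
for z in(.010,.013):
    q=plane("wrist",[(335.2,196.8),(274+243/5,143+280/5),(274+368/5,143+234/5)],z,ps)
    print(q.round(4).tolist(),np.linalg.norm(q[1]-q[2]))
    print(rel([q[0][0],q[0][1],.0]))
im=cv2.imread("pics/w6.png")
E
```

```text
[[0.6407, -0.0082, 0.01], [0.6298, -0.0108, 0.01], [0.651, -0.0012, 0.01]] 0.02322557638099339
[array([-0.0014,  0.0108,  0.1131])]
[[0.6405, -0.0072, 0.013], [0.6298, -0.0098, 0.013], [0.6507, -0.0003, 0.013]] 0.022952856283373662
[array([-0.0004,  0.0107,  0.1131])]
```

>>> move_arm --targets "0 0 -0.12 -0.001 0.011 0.03 0.4;0 0 -0.24 -0.001 0.011 0.06 0.4;0 0 -0.28 -0.001 0.011 0.08 0.4;0 0 -0.28 -0.001 0.011 0.08 0.4;0 0 -0.28 -0.001 0.011 0.08 0.4"

```text
time_s: 10.83
tool_pos: [0.6409, -0.0083, 0.0336]
ee_rot: [0.581, 0.814, -0.001, -0.001]
ft_force: [-0.7, 0.0, 0.7]
grip_width: 0.0513
gripper_force: 0.0
```

>>> move_arm --targets "0 0 0 0 0 0.01 0.4;0 0 0 0 0 0.01 0.4;0 0 0 0 0 0.01 0.4"

```text
time_s: 11.08
tool_pos: [0.6438, -0.007, 0.0258]
ee_rot: [0.58, 0.814, 0.001, 0.001]
ft_force: [0.1, 0.2, -1.1]
grip_width: 0.0512
gripper_force: 0.0
```

```bash
python3 - <<'E'
from h import *
print(pose(),rel([.6406,-.0075,-.004],yaw=np.arctan2(*[0,1])))
E
python3 nc.py .6406 -.0075 .01 n4
```

```text
(array([ 0.64376888, -0.00701951,  0.02576433]), array([5.80341044e-01, 8.14372405e-01, 7.32359647e-04, 1.14974525e-03])) [array([ 0.0006, -0.0032,  0.0298]), array([0.0027, 0.0006, 0.3325])]
(array([ 0.64376888, -0.00701951,  0.02576433]), array([5.80341044e-01, 8.14372405e-01, 7.32359647e-04, 1.14974525e-03]))
pred [317.92061498 239.86542715]
```

>>> move_arm --targets "0 0 0 0 -0.003 0.015 0.4;0 0 0 0 -0.003 0.025 0.4;0 0 0 0 -0.003 0.029 0.4;0 0 0 0 -0.003 0.029 0.4;0 0 0 0 -0.003 0.029 0.4"

```text
time_s: 11.55
tool_pos: [0.6404, -0.0078, -0.0045]
ee_rot: [0.58, 0.815, 0.0, 0.0]
ft_force: [-0.3, -0.5, 0.6]
grip_width: 0.0514
gripper_force: 0.0
```

>>> move_arm --targets "0 0 0 0 0 0 0.8;0 0 0 0 0 0 0.8;0 0 0 0 0 0 0.8;0 0 0 0 0 0 0.8;0 0 0 0 0 0 0.8"

```text
time_s: 11.97
tool_pos: [0.6414, -0.0077, -0.0034]
ee_rot: [0.58, 0.815, 0.001, 0.001]
ft_force: [0.1, 1.0, 2.3]
grip_width: 0.022
gripper_force: 39.5
```

>>> move_arm --targets "0 0 0 0 0 -0.04 0.8;0 0 0 0 0 -0.08 0.8;0 0 0 0 0 -0.12 0.8;0 0 0 0 0 -0.15 0.8;0 0 0 0 0 -0.15 0.8"

```text
time_s: 12.38
tool_pos: [0.646, -0.0071, 0.1543]
ee_rot: [0.58, 0.814, 0.005, 0.006]
ft_force: [1.6, 0.3, 0.6]
grip_width: 0.0217
gripper_force: 39.4
```

>>> move_arm --targets "0 0 0.12 0.039 -0.149 0 0.8;0 0 0.24 0.039 -0.149 0 0.8;0 0 0.275 0.039 -0.149 0 0.8;0 0 0.275 0.039 -0.149 0 0.8;0 0 0.275 0.039 -0.149 0 0.8"

```text
time_s: 12.8
tool_pos: [0.4771, -0.0211, 0.1423]
ee_rot: [0.686, 0.727, -0.005, -0.003]
ft_force: [-0.7, -1.3, -1.1]
grip_width: 0.0223
gripper_force: 39.5
```

>>> move_arm --targets "0 0 0 0 0 0.03 0.8;0 0 0 0 0 0.06 0.8;0 0 0 0 0 0.08 0.8;0 0 0 0 0 0.08 0.8;0 0 0 0 0 0.08 0.8"

```text
time_s: 13.22
tool_pos: [0.4856, -0.0195, 0.0643]
ee_rot: [0.686, 0.727, -0.0, -0.001]
ft_force: [0.1, -0.8, -0.5]
grip_width: 0.0218
gripper_force: 39.5
```

```bash
python3 - <<'E'
from h import *
print(pose(),rel([.4877,-.018,.004],yaw=np.radians(3.3)))
E
```

```text
(array([ 0.4856259 , -0.01953167,  0.06432311]), array([ 6.86161550e-01,  7.27448216e-01, -3.64448862e-04, -1.13452436e-03])) [array([0.0013, 0.0023, 0.0603]), array([-0.0021, -0.0011,  0.0008])]
```

>>> move_arm --targets "0 0 0 0.001 0.002 0.03 0.8;0 0 0 0.001 0.002 0.05 0.8;0 0 0 0.001 0.002 0.059 0.8;0 0 0 0.001 0.002 0.059 0.8;0 0 0 0.001 0.002 0.059 0.8"

```text
time_s: 13.63
tool_pos: [0.49, -0.0185, 0.0075]
ee_rot: [0.686, 0.727, 0.001, 0.001]
ft_force: [-1.1, -0.2, 0.4]
grip_width: 0.0214
gripper_force: 41.0
```

>>> move_arm --targets "0 0 0 0 0 0 0.6;0 0 0 0 0 0 0.6;0 0 0 0 0 0 0.6;0 0 0 0 0 0 0.6;0 0 0 0 0 0 0.6"

```text
time_s: 14.05
tool_pos: [0.4892, -0.0187, 0.0069]
ee_rot: [0.686, 0.727, 0.001, 0.001]
ft_force: [-0.6, 0.3, 1.1]
grip_width: 0.0341
gripper_force: 0.0
```

>>> move_arm --targets "0 0 0 0 0 -0.03 0.6;0 0 0 0 0 -0.06 0.6;0 0 0 0 0 -0.1 0.5;0 0 0 0 0 -0.14 0.4;0 0 0 0 0 -0.14 0.4"

```text
time_s: 14.47
tool_pos: [0.4956, -0.0183, 0.1547]
ee_rot: [0.686, 0.727, 0.006, 0.007]
ft_force: [1.5, -0.2, 0.7]
grip_width: 0.0515
gripper_force: 0.0
```

>>> move_arm --targets "0 0 0 -0.172 -0.025 0 0.4;0 0 0 -0.172 -0.025 0 0.4;0 0 0 -0.172 -0.025 0 0.4;0 0 0 -0.172 -0.025 0 0.4;0 0 0 -0.172 -0.025 0 0.4"

```text
time_s: 14.88
tool_pos: [0.4719, -0.2018, 0.1465]
ee_rot: [0.691, 0.723, -0.001, 0.002]
ft_force: [0.3, -0.3, 0.1]
grip_width: 0.0514
gripper_force: 0.0
```

>>> move_arm --targets "0 0 -0.1 -0.172 -0.025 0.02 0.4;0 0 -0.187 -0.172 -0.025 0.02 0.4;0 0 -0.187 -0.172 -0.025 0.02 0.4;0 0 -0.187 -0.172 -0.025 0.02 0.4;0 0 -0.187 -0.172 -0.025 0.02 0.4"

```text
time_s: 15.3
tool_pos: [0.455, -0.375, 0.1254]
ee_rot: [0.62, 0.785, -0.002, 0.002]
ft_force: [-1.2, -0.8, -0.4]
grip_width: 0.0515
gripper_force: 0.0
```

>>> move_arm --targets "0 0 0 0 0 0 0.4;0 0 0 0 0 0 0.4;0 0 0 0 0 0 0.4"

```text
time_s: 15.55
tool_pos: [0.4595, -0.3629, 0.1262]
ee_rot: [0.614, 0.789, 0.001, 0.0]
ft_force: [0.6, -0.2, -0.0]
grip_width: 0.0513
gripper_force: 0.0
```

```bash
cat > look.py <<'E'
from h import *
import sys
x,y,z,w=map(float,sys.argv[1:5])
ps=pose();s=sensors.sense();im=capture("wrist");cv2.imwrite(f"pics/l{int(s['time_s']*100)}.png",im[:,:,::-1])
uv=proj("wrist",[x,y,z],ps);print("pred",uv,"t",s["time_s"],"J",s["joints"].round(2))
c=nuts(im,"wrist",uv,ps,z=z,win=int(w))
for r in c: print(r, rel([*r[0],0],yaw=np.radians(r[1])))
print(ps)
E
python3 look.py .4575 -.3655 .009 32
```

```text
pred [[319.75269912 192.75993821]] t 15.55 J [ 0.91  0.39 -0.37  1.82  0.17  0.96  0.71]
(array([ 0.4573, -0.3656]), 16, np.float64(0.0201), np.float64(0.0216)) [array([-0.0025, -0.0034,  0.1264]), array([ 0.002 , -0.0008, -0.0308])]
(array([ 0.45951949, -0.36291197,  0.12619514]), array([6.14497085e-01, 7.88918321e-01, 1.09591742e-03, 1.21801319e-04]))
```

>>> move_arm --targets "0 0 -0.03 -0.002 -0.002 0.03 0.5;0 0 -0.03 -0.002 -0.002 0.06 0.5;0 0 -0.03 -0.002 -0.002 0.09 0.5;0 0 -0.03 -0.002 -0.002 0.11 0.5;0 0 -0.03 -0.002 -0.002 0.12 0.5"

```text
time_s: 16.02
tool_pos: [0.4563, -0.3636, 0.0036]
ee_rot: [0.602, 0.798, 0.001, -0.002]
ft_force: [-0.8, -0.6, 0.2]
grip_width: 0.0427
gripper_force: 0.0
```

>>> move_arm --targets "0 0 0 0 0 0.006 0.5;0 0 0 0 0 0.01 0.5;0 0 0 0 0 0.01 0.5"

```text
time_s: 16.27
tool_pos: [0.4583, -0.367, -0.0032]
ee_rot: [0.603, 0.798, 0.001, 0.001]
ft_force: [0.2, -0.1, 0.4]
grip_width: 0.0428
gripper_force: 0.0
```

>>> move_arm --targets "0 0 0 0 0 0 0.85;0 0 0 0 0 0 0.85;0 0 0 0 0 0 0.85;0 0 0 0 0 0 0.85;0 0 0 0 0 0 0.85"

```text
time_s: 16.68
tool_pos: [0.4587, -0.3682, -0.002]
ee_rot: [0.604, 0.797, 0.0, 0.002]
ft_force: [-0.2, 1.1, 6.2]
grip_width: 0.0161
gripper_force: 39.3
```

>>> move_arm --targets "0 0 0 0 0 -0.04 0.85;0 0 0 0 0 -0.08 0.85;0 0 0 0 0 -0.12 0.85;0 0 0 0 0 -0.14 0.85;0 0 0 0 0 -0.14 0.85"

```text
time_s: 17.1
tool_pos: [0.4613, -0.3703, 0.1431]
ee_rot: [0.604, 0.797, 0.0, 0.007]
ft_force: [0.9, -0.1, -0.6]
grip_width: 0.0158
gripper_force: 39.0
```

>>> move_arm --targets "0 0 0 0.158 0.042 0 0.85;0 0 0 0.158 0.042 0 0.85;0 0 0 0.158 0.042 0 0.85;0 0 0 0.158 0.042 0 0.85;0 0 0 0.158 0.042 0 0.85"

```text
time_s: 17.52
tool_pos: [0.4539, -0.1935, 0.1351]
ee_rot: [0.598, 0.801, 0.002, -0.002]
ft_force: [0.6, 0.3, -0.8]
grip_width: 0.0158
gripper_force: 39.1
```

>>> move_arm --targets "0 0 0.1 0.158 0.042 0 0.85;0 0 0.216 0.158 0.042 0 0.85;0 0 0.216 0.158 0.042 0 0.85;0 0 0.216 0.158 0.042 0 0.85;0 0 0.216 0.158 0.042 0 0.85"

```text
time_s: 17.93
tool_pos: [0.4513, -0.031, 0.136]
ee_rot: [0.681, 0.732, 0.002, -0.001]
ft_force: [0.1, 0.7, -1.3]
grip_width: 0.0161
gripper_force: 39.1
```

>>> move_arm --targets "0 0 0 0 0 0.03 0.85;0 0 0 0 0 0.06 0.85;0 0 0 0 0 0.08 0.85;0 0 0 0 0 0.08 0.85;0 0 0 0 0 0.08 0.85"

```text
time_s: 18.35
tool_pos: [0.4505, -0.0405, 0.0551]
ee_rot: [0.686, 0.728, -0.001, -0.002]
ft_force: [0.0, -0.4, -0.2]
grip_width: 0.0158
gripper_force: 39.2
```

```bash
python3 - <<'E'
from h import *
print(pose(),rel([.4541,-.0408,.005],yaw=np.radians(3.3)))
E
```

```text
(array([ 0.45051647, -0.04053096,  0.05505307]), array([ 6.85890587e-01,  7.27702858e-01, -6.08044877e-04, -1.51125016e-03])) [array([-0.0005,  0.0037,  0.05  ]), array([-0.003 , -0.0014,  0.0015])]
```

>>> move_arm --targets "0 0 0 0 0.003 0.03 0.85;0 0 0 0 0.003 0.045 0.85;0 0 0 0 0.003 0.049 0.85;0 0 0 0 0.003 0.049 0.85;0 0 0 0 0.003 0.049 0.85"

```text
time_s: 18.77
tool_pos: [0.4567, -0.0404, 0.0087]
ee_rot: [0.686, 0.728, 0.001, 0.001]
ft_force: [0.7, 0.8, 0.3]
grip_width: 0.0159
gripper_force: 39.2
```

>>> move_arm --targets "0 0 0 0 0 0 0.65;0 0 0 0 0 0 0.65;0 0 0 0 0 0 0.65;0 0 0 0 0 0 0.65"

```text
time_s: 19.1
tool_pos: [0.4561, -0.0404, 0.0082]
ee_rot: [0.686, 0.728, 0.001, 0.001]
ft_force: [0.8, -0.7, 0.3]
grip_width: 0.03
gripper_force: 0.0
```

>>> move_arm --targets "0 0 0 0 0 -0.03 0.65;0 0 0 0 0 -0.07 0.65;0 0 0 0 0 -0.11 0.6;0 0 0 0 0 -0.15 0.5;0 0 0 0 0 -0.18 0.4"

```text
time_s: 19.52
tool_pos: [0.4563, -0.04, 0.191]
ee_rot: [0.686, 0.728, 0.002, 0.002]
ft_force: [1.3, -0.7, -0.3]
grip_width: 0.0513
gripper_force: 0.0
```

>>> move_arm --targets "0 0 0 0.13 0 -0.11 0.4;0 0 0 0.13 0 -0.11 0.4;0 0 0 0.13 0 -0.11 0.4;0 0 0 0.13 0 -0.11 0.4;0 0 0 0.13 0 -0.11 0.4"

```text
time_s: 19.93
tool_pos: [0.4495, 0.0982, 0.3038]
ee_rot: [0.682, 0.731, 0.006, 0.003]
ft_force: [0.2, 1.1, 0.2]
grip_width: 0.0513
gripper_force: 0.0
```

>>> move_arm --targets "0 0 0 0 0 0 0.4;0 0 0 0 0 0 0.4;0 0 0 0 0 0 0.4"

```text
time_s: 20.18
tool_pos: [0.4465, 0.0875, 0.296]
ee_rot: [0.687, 0.727, -0.001, -0.0]
ft_force: [-0.2, -0.3, -0.4]
grip_width: 0.051
gripper_force: 0.0
```

```bash
python3 - <<'E'
from h import *
ps=pose();im=capture("wrist")[:,:,::-1];cv2.imwrite("pics/w9.png",im);np.save("w9.npy",np.r_[ps[0],ps[1]]);print(ps)
t=capture("top")[:,:,::-1];cv2.imwrite("pics/top9.png",t)
a=cv2.resize(im,(800,500))[:,:]
b=np.zeros((600,800,3),np.uint8);b[:320,:512]=cv2.resize(im,(512,320),interpolation=cv2.INTER_AREA)
# unit crop at full res and pan
b[325:600,0:480]=cv2.resize(t[165:275,98:290],(480,275),interpolation=cv2.INTER_CUBIC)
b[325:600,485:800]=cv2.resize(t[190:280,230:333],(315,275),interpolation=cv2.INTER_CUBIC)
u,v=proj("wrist",[.486,-.039,.01],ps)[0].astype(int);print(u,v)
c=im[max(0,v-60):v+60,max(0,u-70):u+70];b[:240,515:795]=cv2.resize(c,(280,240),interpolation=cv2.INTER_CUBIC)
cv2.imwrite("pics/comp9.png",b)
E
```

```text
(array([0.44653448, 0.0875471 , 0.29599894]), array([ 6.86769797e-01,  7.26874480e-01, -8.07588712e-04, -2.88977730e-04]))
343 236
```

View pics/comp9.png

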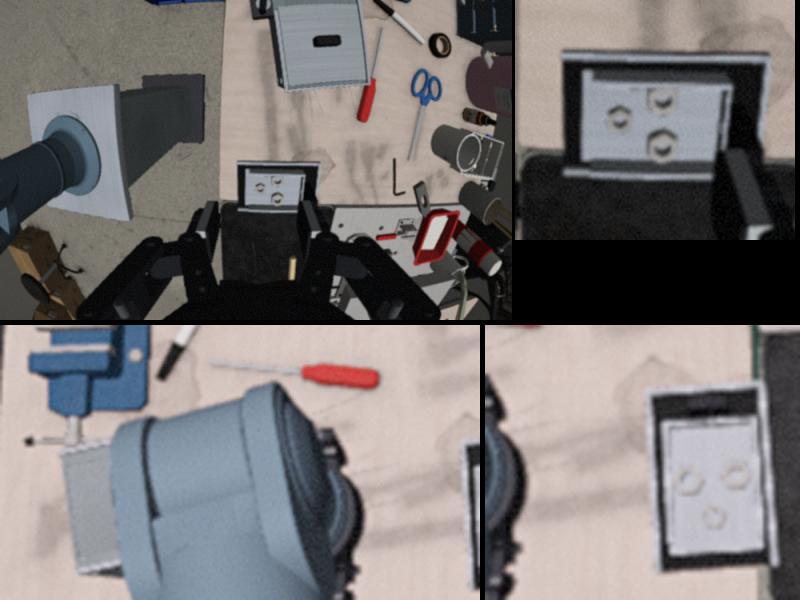

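```bash
python3 - <<'E'
from h import *
t=cv2.imread("pics/top0.png");w=cv2.imread("pics/w9.png");p=np.load("w9.npy");ps=(p[:3],p[3:])
def blob(im,u,v,win,thr=70):
    g=cv2.cvtColor(im,cv2.COLOR_BGR2GRAY);c=g[v-win:v+win,u-win:u+win];m=(c<thr).astype(np.uint8)
    n,l,s,ct=cv2.connectedComponentsWithStats(m);k=1+np.argmax(s[1:,4]);
    r=cv2.minAreaRect(np.argwhere(l==k)[:,::-1].astype(np.float32))
    return ct[k]+[u-win,v-win],s[k],np.array(r[0])+[u-win,v-win],r[1:]
a=blob(t,193,223,14);b=blob(w,409,51,25);print(a,b)
print("grip top",plane("top",[a[0]],.132),"wrist",plane("wrist",[b[0]],.132,ps))
C=[(123,216.5),(217.5,196.5),(225,245),(131,264)]
print(plane("top",C,.119).round(4).tolist())
print(plane("wrist",[(359,111),(457.5,104)],.119,ps).round(4).tolist())
g=cv2.cvtColor(t,cv2.COLOR_BGR2GRAY)
for c in range(130,215,16):
    col=g[190:275,c].astype(int); print(c,col.tolist())
E
```

```text
(array([192.25      , 222.91666667]), array([10,  8,  7, 13, 72], dtype=int32), array([192.38235378, 223.02941132]), ((12.854387283325195, 5.578319072723389), 75.96376037597656)) (array([408.22807018,  50.85745614]), array([  7,  18,  35,  15, 456], dtype=int32), array([408.11725998,  50.7588501 ]), ((13.902472496032715, 34.190765380859375), 86.18592071533203))
grip top [[0.52519845 0.22698214 0.132     ]] wrist [[0.5253088  0.22745753 0.132     ]]
[[0.548, 0.4018, 0.119], [0.5913, 0.17, 0.119], [0.4709, 0.1499, 0.119], [0.4317, 0.3757, 0.119]]
[[0.4805, 0.1589, 0.119], [0.5913, 0.1792, 0.119]]
130 [94, 94, 97, 98, 95, 98, 101, 96, 97, 99, 85, 66, 103, 138, 143, 142, 137, 138, 135, 127, 144, 144, 158, 190, 182, 134, 146, 161, 155, 157, 155, 156, 160, 157, 158, 159, 158, 157, 157, 157, 156, 158, 156, 156, 156, 159, 157, 156, 154, 156, 154, 155, 153, 155, 153, 154, 156, 155, 155, 151, 153, 152, 154, 151, 153, 148, 148, 150, 161, 154, 154, 166, 183, 178, 155, 182, 196, 199, 196, 199, 197, 202, 200, 199, 201]
146 [99, 98, 97, 96, 99, 100, 96, 97, 87, 109, 159, 178, 186, 189, 192, 197, 19
[... 1324 characters left out ...]
3, 90, 53, 42, 32, 25, 30, 28, 25, 27, 32, 37, 33, 48, 123, 180, 189, 185, 185, 186, 184, 184, 183, 186, 184, 184, 186, 185, 184, 182, 178, 169, 186, 179, 111, 55, 65, 61, 65, 105, 157, 177, 175, 178, 176, 180, 181, 185, 189, 193, 192, 194, 193, 195, 197, 198, 195, 196, 193]
210 [195, 199, 199, 199, 197, 191, 177, 154, 170, 185, 185, 184, 183, 181, 184, 184, 186, 184, 187, 184, 184, 183, 185, 182, 185, 187, 182, 183, 185, 184, 185, 182, 182, 184, 183, 185, 182, 182, 182, 183, 180, 183, 183, 182, 183, 183, 184, 183, 187, 181, 187, 184, 186, 184, 185, 174, 124, 73, 59, 60, 62, 92, 141, 174, 176, 172, 167, 166, 171, 172, 176, 177, 179, 187, 191, 194, 197, 196, 198, 198, 196, 199, 197, 200, 199]
```

>>> move_arm --targets "0 0 0.12 0.135 0.087 0.08 0.4;0 0 0.24 0.135 0.087 0.08 0.4;0 0 0.36 0.135 0.087 0.08 0.4;0 0 0.48 0.135 0.087 0.08 0.4;0 0 0.6 0.135 0.087 0.08 0.4"

```text
time_s: 20.7
tool_pos: [0.5229, 0.2194, 0.2203]
ee_rot: [0.849, 0.529, -0.001, 0.0]
ft_force: [0.4, -0.7, 1.1]
grip_width: 0.0513
gripper_force: 0.0
```

>>> move_arm --targets "0 0 0.12 0 0 0 0.4;0 0 0.24 0 0 0 0.4;0 0 0.36 0 0 0 0.4;0 0 0.48 0 0 0 0.4;0 0 0.6 0 0 0 0.4"

```text
time_s: 21.12
tool_pos: [0.5217, 0.2192, 0.2206]
ee_rot: [0.967, 0.255, -0.001, 0.0]
ft_force: [-1.2, -0.9, 0.8]
grip_width: 0.0516
gripper_force: 0.0
```

>>> move_arm --targets "0 0 0.12 0 0 0 0.4;0 0 0.24 0 0 0 0.4;0 0 0.244 0 0 0 0.4;0 0 0.244 0 0 0 0.4;0 0 0.244 0 0 0 0.4"

```text
time_s: 21.53
tool_pos: [0.5219, 0.22, 0.2217]
ee_rot: [0.99, 0.14, -0.0, 0.0]
ft_force: [-0.7, -0.9, 0.3]
grip_width: 0.0514
gripper_force: 0.0
```

```bash
cat >> h.py <<'E'
O=np.array([.5253,.2272]);YU=np.radians(10.5);EX=np.array([np.cos(YU),np.sin(YU)]);EY=np.array([-np.sin(YU),np.cos(YU)])
def U(x,y,z): return [*(O+EX*x+EY*y),z]
E
python3 - <<'E'
from h import *
ps=pose();im=capture("wrist")[:,:,::-1];cv2.imwrite("pics/w10.png",im);np.save("w10.npy",np.r_[ps[0],ps[1]])
print(ps,sensors.sense()["joints"].round(2),rel(U(0,0,.118),yaw=YU-np.pi/2))
u,v=proj("wrist",U(0,0,.135),ps)[0].astype(int);print(u,v)
g=cv2.cvtColor(im,cv2.COLOR_BGR2GRAY)[v-40:v+40,u-50:u+50];m=(g<60).astype(np.uint8)
n,l,s,ct=cv2.connectedComponentsWithStats(m)
for k in range(1,n):
    if s[k,4]>100:
        print(s[k],plane("wrist",[ct[k]+[u-50,v-40]],.135,ps),cv2.minAreaRect(np.argwhere(l==k)[:,::-1].astype(np.float32)))
E
```

```text
(array([0.52189194, 0.21999049, 0.22170564]), array([ 9.90088394e-01,  1.40445501e-01, -1.15857505e-04,  1.42430119e-04])) [ 0.07  0.29 -0.64  1.78  0.19  1.14 -1.91] [array([ 0.0052, -0.0058,  0.1039]), array([ 0.0001, -0.0001,  0.0984])]
314 195
[ 42  15  19  44 676] [[0.52816181 0.22803765 0.135     ]] ((50.977745056152344, 36.778221130371094), (16.108537673950195, 43.26178741455078), 4.573921203613281)
```

>>> move_arm --targets "0 0 0.095 0.006 -0.006 0.03 0.4;0 0 0.095 0.006 -0.006 0.06 0.4;0 0 0.095 0.006 -0.006 0.085 0.4;0 0 0.095 0.006 -0.006 0.098 0.4;0 0 0.095 0.006 -0.006 0.1 0.4"

```text
time_s: 22.0
tool_pos: [0.5238, 0.2268, 0.1191]
ee_rot: [0.996, 0.093, -0.003, 0.001]
ft_force: [-1.1, 0.3, 0.6]
grip_width: 0.0517
gripper_force: 0.0
```

>>> move_arm --targets "0 0 0 0 0 0.002 0.5;0 0 0 0 0 0.002 0.85;0 0 0 0 0 0.002 0.9;0 0 0 0 0 0.002 0.9;0 0 0 0 0 0.002 0.9"

```text
time_s: 22.42
tool_pos: [0.5276, 0.229, 0.1226]
ee_rot: [0.996, 0.093, 0.002, -0.0]
ft_force: [-0.5, -0.2, 4.5]
grip_width: 0.0128
gripper_force: 41.4
```

>>> move_arm --targets "0 0 0 0 0 0 0.9;0 0 0 0 0 0 0.9;0 0 0 0 0 0 0.9"

```text
time_s: 22.67
tool_pos: [0.5277, 0.229, 0.1225]
ee_rot: [0.996, 0.093, 0.002, -0.0]
ft_force: [-1.8, -0.3, 6.8]
grip_width: 0.0126
gripper_force: 41.6
```

>>> move_arm --targets "0 0 0 0 -0.015 0 0.9;0 0 0 0 -0.03 0 0.9;0 0 0 0 -0.045 0 0.9;0 0 0 0 -0.06 0 0.9;0 0 0 0 -0.06 0 0.9"

```text
time_s: 23.08
tool_pos: [0.5153, 0.2918, 0.1225]
ee_rot: [0.995, 0.095, 0.003, -0.002]
ft_force: [-0.5, 2.0, 5.9]
grip_width: 0.0122
gripper_force: 41.6
```

>>> move_arm --targets "0 0 0 0 -0.015 0 0.9;0 0 0 0 -0.03 0 0.9;0 0 0 0 -0.042 0 0.9;0 0 0 0 -0.052 0 0.9;0 0 0 0 -0.054 0 0.9"

```text
time_s: 23.5
tool_pos: [0.5063, 0.3375, 0.1225]
ee_rot: [0.996, 0.093, 0.001, 0.004]
ft_force: [-2.5, -7.9, 13.9]
grip_width: 0.0123
gripper_force: 42.7
```

>>> move_arm --targets "0 0 0 0 -0.002 0 0.9;0 0 0 0 -0.002 0 0.9;0 0 0 0 -0.002 0 0.9"

```text
time_s: 23.75
tool_pos: [0.5063, 0.3375, 0.1225]
ee_rot: [0.996, 0.091, 0.0, 0.004]
ft_force: [-3.8, -8.7, 14.2]
grip_width: 0.0124
gripper_force: 42.6
```

>>> move_arm --targets "0 0 0 0 0.002 0 0.5;0 0 0 0 0.002 0 0.5;0 0 0 0 0.002 0 0.5;0 0 0 0 0.002 -0.03 0.5;0 0 0 0 0.002 -0.07 0.5"

```text
time_s: 24.17
tool_pos: [0.5018, 0.3378, 0.186]
ee_rot: [0.996, 0.093, -0.005, 0.002]
ft_force: [0.6, -0.1, 0.1]
grip_width: 0.0427
gripper_force: 0.0
```

>>> move_arm --targets "0 0 0 -0.013 0.186 -0.03 0.4;0 0 0 -0.013 0.186 -0.03 0.4;0 0 0 -0.013 0.186 -0.03 0.4;0 0 0 -0.013 0.186 -0.03 0.4;0 0 0 -0.013 0.186 -0.03 0.4"

```text
time_s: 24.58
tool_pos: [0.5277, 0.1488, 0.2206]
ee_rot: [0.996, 0.089, 0.001, 0.001]
ft_force: [0.8, -0.4, -0.4]
grip_width: 0.051
gripper_force: 0.0
```

>>> move_arm --targets "0 0 -0.12 -0.014 0.188 0 0.4;0 0 -0.24 -0.014 0.188 0 0.4;0 0 -0.36 -0.014 0.188 0 0.4;0 0 -0.48 -0.014 0.188 0 0.4;0 0 -0.6 -0.014 0.188 0 0.4"

```text
time_s: 25.0
tool_pos: [0.5471, -0.0318, 0.2201]
ee_rot: [0.929, 0.369, 0.001, -0.0]
ft_force: [-0.0, 0.3, -0.4]
grip_width: 0.0513
gripper_force: 0.0
```

>>> move_arm --targets "0 0 -0.12 0 0 0 0.4;0 0 -0.24 0 0 0 0.4;0 0 -0.36 0 0 0 0.4;0 0 -0.48 0 0 0 0.4;0 0 -0.6 0 0 0 0.4"

```text
time_s: 25.42
tool_pos: [0.5471, -0.0298, 0.2199]
ee_rot: [0.779, 0.627, 0.001, -0.0]
ft_force: [0.4, 0.3, -0.6]
grip_width: 0.0513
gripper_force: 0.0
```

>>> move_arm --targets "0 0 -0.12 0 0 0 0.4;0 0 -0.24 0 0 0 0.4;0 0 -0.24 0 0 0 0.4;0 0 -0.24 0 0 0 0.4;0 0 -0.24 0 0 0 0.4"

```text
time_s: 25.83
tool_pos: [0.5473, -0.03, 0.2202]
ee_rot: [0.701, 0.713, 0.001, 0.0]
ft_force: [-0.1, -0.7, -0.5]
grip_width: 0.0511
gripper_force: 0.0
```

```bash
python3 - <<'E'
from h import *
ps=pose();im=capture("wrist")[:,:,::-1];cv2.imwrite("pics/w11.png",im);np.save("w11.npy",np.r_[ps[0],ps[1]])
print(ps,sensors.sense()["joints"].round(2),rel([.5479,-.0354,.035],yaw=np.radians(3.3)))
yp=np.radians(3.3);c,s=np.cos(yp),np.sin(yp)
def P(x,y,z): return [.486+c*x-s*y,-.039+s*x+c*y,z]
L=[(x,y,.03) for x in(-.05,.054) for y in(-.04,.04)]
uv=proj("wrist",[P(*l) for l in L]+[P(.0,0,.007)],ps);print(uv.round(1).tolist())
g=cv2.cvtColor(im,cv2.COLOR_BGR2GRAY)
u,v=uv[-1].astype(int)
# light mask of pan
r=v; print("row",r,[(x,int(g[r,x])) for x in range(int(uv[:,0].min())-12,int(uv[:,0].max())+14)])
print("col",u-20,[(y,int(g[y,u-20])) for y in range(int(uv[:,1].min())-16,int(uv[:,1].max())+16)])
t=capture("top")[:,:,::-1];cv2.imwrite("pics/top11.png",t)
E
```

```text
(array([ 0.54726294, -0.02997535,  0.2202015 ]), array([7.01276939e-01, 7.12888744e-01, 5.33532645e-04, 9.25397236e-05])) [ 0.56  0.26 -0.66  1.82  0.17  1.12 -0.14] [array([-0.0055,  0.0003,  0.1853]), array([ 0.001 , -0.0005, -0.0408])]
[[232.7, 212.0], [224.5, 147.2], [317.6, 209.0], [314.4, 141.7], [272.4, 173.5]]
row 173 [(212, 191), (213, 196), (214, 196), (215, 181), (216, 141), (217, 73), (218, 32), (219, 24), (220, 11), (221, 16), (222, 25), (223, 20), (224, 24), (225, 26), (226, 69), (227, 134), (228, 168), (229, 179), (230, 183), (231, 180), (232, 179), (233, 185), (234, 178), (235, 177), (236, 183), (237, 180), (238, 181), (239, 177), (240, 171), (241, 170), (242, 169), (243, 150), (244, 116), (245, 122), (246, 154), (247, 176), (248, 185), (249, 186), (250, 182), (251, 180), (252, 173), (253, 166), (254, 157), (255, 128), (256, 119), (257, 150), (258, 180), (259, 181), (260, 182), (261, 181), (262, 189), (263, 184), (264, 180), (265, 180), (266, 181), (267, 181), (268, 183), (269, 187), (270, 183), (271, 181), (272, 180), (273, 187), (274, 187), (275, 189), (276, 181), (
[... 1137 characters left out ...]
168, 109), (169, 140), (170, 163), (171, 165), (172, 174), (173, 173), (174, 176), (175, 174), (176, 169), (177, 171), (178, 165), (179, 161), (180, 165), (181, 173), (182, 182), (183, 176), (184, 174), (185, 178), (186, 174), (187, 181), (188, 183), (189, 180), (190, 185), (191, 188), (192, 186), (193, 181), (194, 177), (195, 182), (196, 179), (197, 175), (198, 179), (199, 187), (200, 182), (201, 163), (202, 119), (203, 80), (204, 57), (205, 64), (206, 74), (207, 103), (208, 142), (209, 173), (210, 182), (211, 171), (212, 168), (213, 141), (214, 75), (215, 31), (216, 26), (217, 31), (218, 28), (219, 27), (220, 31), (221, 31), (222, 33), (223, 35), (224, 25), (225, 33), (226, 35), (227, 28)]
```

>>> move_arm --targets "0 0 -0.04 -0.0055 0 0.03 0.4;0 0 -0.04 -0.0055 0 0.06 0.4;0 0 -0.04 -0.0055 0 0.09 0.4;0 0 -0.04 -0.0055 0 0.11 0.4;0 0 -0.04 -0.0055 0 0.11 0.4"

```text
time_s: 26.35
tool_pos: [0.5432, -0.0358, 0.1056]
ee_rot: [0.686, 0.727, -0.003, -0.004]
ft_force: [-0.9, -0.8, -1.2]
grip_width: 0.0514
gripper_force: 0.0
```

>>> move_arm --targets "0 0 0 0 0 0 0.4;0 0 0 0 0 0 0.4"

```text
time_s: 26.52
tool_pos: [0.5489, -0.0354, 0.1119]
ee_rot: [0.686, 0.727, 0.001, 0.001]
ft_force: [0.4, 0.0, 1.2]
grip_width: 0.0513
gripper_force: 0.0
```

```bash
python3 - <<'E'
from h import *
print(pose(),rel([.5479,-.0354,.035],yaw=np.radians(3.3)))
ps=pose();im=capture("wrist")[:,:,::-1];cv2.imwrite("pics/w12.png",im);np.save("w12.npy",np.r_[ps[0],ps[1]])
E
```

```text
(array([ 0.54892431, -0.03539505,  0.11189305]), array([0.68616667, 0.72744208, 0.00137474, 0.00119501])) [array([ 0.    , -0.0013,  0.0769]), array([ 0.0036, -0.0001,  0.0008])]
```

>>> move_arm --targets "0 0 0 0 -0.001 0.01 0.4;0 0 0 0 -0.001 0.02 0.4;0 0 0 0 -0.001 0.03 0.4;0 0 0 0 -0.001 0.04 0.4;0 0 0 0 -0.001 0.045 0.4"

```text
time_s: 26.98
tool_pos: [0.5452, -0.0358, 0.0634]
ee_rot: [0.686, 0.728, -0.0, -0.001]
ft_force: [-0.3, 0.2, 1.0]
grip_width: 0.0511
gripper_force: 0.0
```

>>> move_arm --targets "0 0 0 0 0 0.01 0.4;0 0 0 0 0 0.02 0.4;0 0 0 0 0 0.028 0.4;0 0 0 0 0 0.032 0.4;0 0 0 0 0 0.032 0.4"

```text
time_s: 27.4
tool_pos: [0.5456, -0.0356, 0.032]
ee_rot: [0.686, 0.728, -0.0, -0.001]
ft_force: [-0.6, -0.3, -0.3]
grip_width: 0.0515
gripper_force: 0.0
```

>>> move_arm --targets "0 0 0 0 0 0 0.65;0 0 0 0 0 0 0.75;0 0 0 0 0 0 0.85;0 0 0 0 0 0 0.9;0 0 0 0 0 0 0.9" --newtons 70

```text
time_s: 27.82
tool_pos: [0.5474, -0.0356, 0.0343]
ee_rot: [0.686, 0.728, 0.001, 0.001]
ft_force: [-0.4, 0.5, 2.8]
grip_width: 0.0153
gripper_force: 68.3
```

>>> move_arm --targets "0 0 0 0 0 0 0.9;0 0 0 0 0 0 0.9;0 0 0 0 0 0 0.9"

```text
time_s: 28.07
tool_pos: [0.5475, -0.0356, 0.0343]
ee_rot: [0.686, 0.728, 0.001, 0.001]
ft_force: [-0.4, -0.1, 5.2]
grip_width: 0.0152
gripper_force: 68.7
```

```bash
python3 - <<'E'
from h import *
s=sensors.sense();print(s["tool_pos"],s["ee_rot"],s["joints"].round(3),s["ft_force"],s["ft_torque"])
np.save("grasp.npy",np.r_[s["tool_pos"],s["ee_rot"],s["joints"]])
E
```

```text
[ 0.54745001 -0.03560078  0.03426089] [0.68602529 0.72757658 0.00091237 0.00089094] [ 0.468  0.507 -0.567  1.95   0.378  0.787 -0.254] [-0.42383492 -0.09965065  5.16829853] [0.00477706 0.24033855 0.06424363]
```

```bash
cat >> h.py <<'E'
O=np.array([.5265,.228]);YU=np.radians(11.0);EX=np.array([np.cos(YU),np.sin(YU)]);EY=np.array([-np.sin(YU),np.cos(YU)])
def tip(xl,zl,a,y=0,L=.12,H=.030):
    """TCP pose in world with the pan's lip at unit (xl,zl) and nose down by a"""
    X=np.array([*(EX*np.cos(a)),np.sin(a)]);Z=np.array([*(-EX*np.sin(a)),np.cos(a)]);Y=np.array([*EY,0])
    return np.array(U(xl,y,zl))+L*X+H*Z, R.from_matrix(np.c_[Y,X,-Z])
def relp(T0,T1):
    return np.r_[(T0[1].inv()*T1[1]).as_rotvec(),T0[1].inv().apply(T1[0]-T0[0])]
def cur():
    p,q=pose();return p,R.from_quat(q)
E
python3 - <<'E'
from h import *
T0=cur();up=(T0[0]+[0,0,.18],T0[1])
A=tip(-.008,.135,0.0); B=tip(-.008,.125,.22)
np.set_printoptions(suppress=True,precision=4)
print("up->A",relp(up,A),"A->B",relp(A,B),A[0],B[0])
E
```

```text
up->A [ 0.0025  0.0002 -0.1332  0.2793  0.1055  0.0495] A->B [-0.22   -0.      0.      0.     -0.0094 -0.0155] [0.6364 0.2494 0.165 ] [0.6272 0.2476 0.1805]
```

>>> move_arm --targets "0 0 0 0 0 -0.01 0.9;0 0 0 0 0 -0.03 0.9;0 0 0 0 0 -0.05 0.9;0 0 0 0 0 -0.07 0.9;0 0 0 0 0 -0.09 0.9"

```text
time_s: 28.48
tool_pos: [0.545, -0.0359, 0.1234]
ee_rot: [0.686, 0.728, -0.0, -0.001]
ft_force: [0.3, 0.4, -2.3]
grip_width: 0.0154
gripper_force: 68.2
```

>>> move_arm --targets "0 0 0 0 0 -0.02 0.9;0 0 0 0 0 -0.04 0.9;0 0 0 0 0 -0.06 0.9;0 0 0 0 0 -0.08 0.9;0 0 0 0 0 -0.09 0.9"

```text
time_s: 28.9
tool_pos: [0.5468, -0.0357, 0.2153]
ee_rot: [0.686, 0.728, 0.001, 0.001]
ft_force: [0.4, 0.4, -2.6]
grip_width: 0.0152
gripper_force: 68.3
```

>>> move_arm --targets "0 0 0 0 0 0 0.9;0 0 0 0 0 0 0.9"

```text
time_s: 29.07
tool_pos: [0.546, -0.0359, 0.213]
ee_rot: [0.686, 0.728, 0.0, 0.0]
ft_force: [-0.2, 0.2, -3.8]
grip_width: 0.0148
gripper_force: 68.2
```

>>> move_arm --targets "0 0 0 0.008 0.003 0 0.9;0 0 0 0.024 0.009 0 0.9;0 0 0 0.044 0.017 0 0.9;0 0 0 0.065 0.025 0 0.9;0 0 0 0.086 0.033 0 0.9"

```text
time_s: 29.48
tool_pos: [0.5733, 0.0532, 0.2113]
ee_rot: [0.686, 0.727, -0.001, -0.001]
ft_force: [0.2, 0.2, -3.7]
grip_width: 0.0153
gripper_force: 68.3
```

>>> move_arm --targets "0 0 0 0.021 0.008 0 0.9;0 0 0 0.042 0.016 0 0.9;0 0 0 0.063 0.024 0 0.9;0 0 0 0.084 0.032 0 0.9;0 0 0 0.105 0.04 0 0.9"

```text
time_s: 29.9
tool_pos: [0.607, 0.1607, 0.211]
ee_rot: [0.686, 0.728, -0.001, -0.001]
ft_force: [0.0, -0.0, -3.3]
grip_width: 0.0149
gripper_force: 68.3
```

>>> move_arm --targets "0 0 -0.02 0.021 0.008 0 0.9;0 0 -0.05 0.042 0.016 0 0.9;0 0 -0.08 0.062 0.023 0 0.9;0 0 -0.11 0.078 0.029 0 0.9;0 0 -0.133 0.088 0.032 0 0.9"

```text
time_s: 30.32
tool_pos: [0.6333, 0.2524, 0.2111]
ee_rot: [0.634, 0.773, -0.0, -0.002]
ft_force: [0.5, -0.7, -2.4]
grip_width: 0.0152
gripper_force: 68.3
```

>>> move_arm --targets "0 0 0 0 0 0 0.9;0 0 0 0 0 0 0.9;0 0 0 0 0 0 0.9"

```text
time_s: 30.57
tool_pos: [0.6348, 0.247, 0.2126]
ee_rot: [0.637, 0.771, -0.001, 0.001]
ft_force: [0.2, -0.2, -3.8]
grip_width: 0.0148
gripper_force: 68.3
```

```bash
python3 - <<'E'
from h import *
np.set_printoptions(suppress=True,precision=4)
T0=cur();print(T0[0],sensors.sense()["joints"].round(2))
print(relp(T0,tip(-.008,.135,0)),relp(T0,tip(-.008,.125,.15)))
ps=pose();im=capture("wrist")[:,:,::-1];np.save("w13.npy",np.r_[ps[0],ps[1]])
# overlay: expected pan, flap edge, opening corners
b=np.ascontiguousarray(im)
for x,y,z in [(-.023,-.053,.112),(-.023,.053,.112),(.046,-.053,.112),(.046,.053,.112)]:
    q=proj("wrist",U(x,y,z),ps)[0];cv2.circle(b,tuple(int(i) for i in q),2,(0,0,255),-1)
T=R.from_quat(ps[1])
for y in(-.04,.04): 
    q=proj("wrist",ps[0]+T.apply([y,-.12,.03]),ps)[0];cv2.circle(b,tuple(int(i) for i in q),2,(0,255,0),-1)
cv2.imwrite("pics/w13.png",b)
E
```

```text
[0.6348 0.247  0.2126] [ 0.08  0.55 -0.72  1.49  0.38  1.24 -0.5 ]
[-0.0008  0.002  -0.002   0.0021  0.0021  0.0476] [-0.1508  0.0021 -0.0019  0.0021 -0.0037  0.04  ]
```

View pics/w13.png

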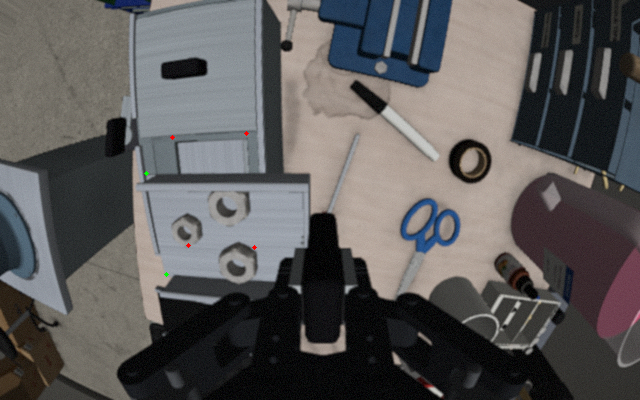

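>>> move_arm --targets "-0.03 0 0 0.002 0 0.008 0.9;-0.06 0 0 0.002 -0.001 0.016 0.9;-0.1 0 0 0.002 -0.002 0.026 0.9;-0.13 0 0 0.002 -0.003 0.034 0.9;-0.15 0 0 0.002 -0.004 0.04 0.9"

```text
time_s: 31.03
tool_pos: [0.6298, 0.2475, 0.1727]
ee_rot: [0.635, 0.769, 0.057, 0.049]
ft_force: [-0.2, -0.5, -3.6]
grip_width: 0.0152
gripper_force: 68.3
```

>>> move_arm --targets "0 0 0 0 0 0 0.9;0 0 0 0 0 0 0.9;0 0 0 0 0 0 0.9"

```text
time_s: 31.28
tool_pos: [0.6316, 0.2492, 0.1745]
ee_rot: [0.635, 0.769, 0.059, 0.049]
ft_force: [0.1, 0.7, -1.5]
grip_width: 0.0155
gripper_force: 68.4
```

```bash
python3 - <<'E'
from h import *
np.set_printoptions(suppress=True,precision=4)
T0=cur();print(T0[0],sensors.sense()["joints"].round(2))
for f in (0,.1,.25,.4,.55,.7,.85,1):
    a=.15+.6*f; print(f,relp(T0,tip(-.008+.008*f,.114-.040*f,a)).round(3).tolist())
E
```

```text
[0.6316 0.2492 0.1745] [ 0.09  0.49 -0.71  1.67  0.44  0.98 -0.57]
0 [0.002, 0.001, -0.002, -0.001, -0.003, 0.013]
0.1 [-0.058, 0.001, -0.002, -0.001, -0.005, 0.01]
0.25 [-0.148, 0.001, -0.002, -0.001, -0.008, 0.005]
0.4 [-0.238, 0.001, -0.002, -0.001, -0.013, 0.001]
0.55 [-0.328, 0.001, -0.002, -0.001, -0.018, -0.002]
0.7 [-0.418, 0.001, -0.002, -0.001, -0.024, -0.005]
0.85 [-0.508, 0.001, -0.002, -0.001, -0.031, -0.008]
1 [-0.598, 0.001, -0.002, -0.001, -0.039, -0.009]
```

>>> move_arm --targets "0 0 0 -0.001 -0.002 0.006 0.9;0 0 0 -0.001 -0.003 0.011 0.9;-0.118 0 0 -0.001 -0.007 0.007 0.9;-0.238 0 0 -0.001 -0.013 0.001 0.9;-0.358 0 0 -0.001 -0.02 -0.003 0.9" --newtons 90

```text
time_s: 31.7
tool_pos: [0.6124, 0.2467, 0.1753]
ee_rot: [0.616, 0.746, 0.198, 0.161]
ft_force: [0.5, -0.9, 0.0]
grip_width: 0.0149
gripper_force: 88.7
```

```bash
python3 - <<'E'
from h import *
np.set_printoptions(suppress=True,precision=4)
T0=cur();s=sensors.sense();print(T0[0],s["joints"].round(2),s["ft_force"],s["ft_torque"])
for f in (.6,.8,1): print(f,relp(T0,tip(-.008+.008*f,.114-.040*f,.15+.6*f)).round(3).tolist())
E
```

```text
[0.6124 0.2467 0.1753] [ 0.04  0.27 -0.63  2.01  0.69  0.51 -0.89] [ 0.5122 -0.8855  0.0276] [-0.4121  0.6556 -0.0801]
0.6 [0.006, -0.003, -0.002, -0.002, -0.001, -0.0]
0.8 [-0.114, -0.003, -0.002, -0.002, -0.008, -0.006]
1 [-0.234, -0.003, -0.003, -0.002, -0.017, -0.012]
```

>>> move_arm --targets "-0.11 0 0 -0.002 -0.008 -0.006 0.9;-0.23 0 0 -0.002 -0.017 -0.012 0.9;-0.23 0 0 -0.002 -0.017 -0.012 0.9;-0.23 0 0 -0.002 -0.017 -0.012 0.9;-0.23 0 0 -0.002 -0.017 -0.012 0.9"

```text
time_s: 32.12
tool_pos: [0.5882, 0.2401, 0.1745]
ee_rot: [0.592, 0.721, 0.279, 0.229]
ft_force: [-2.4, -0.3, -0.3]
grip_width: 0.0148
gripper_force: 88.9
```

>>> move_arm --targets "0 0 0 0 0 0 0.9;0 0 0 0 0 0 0.9;0 0 0 0 0 0 0.9;0 0 0 0 0 0 0.9;0 0 0 0 0 0 0.9"

```text
time_s: 32.53
tool_pos: [0.5916, 0.2399, 0.1762]
ee_rot: [0.593, 0.719, 0.279, 0.23]
ft_force: [-1.9, -0.1, 0.5]
grip_width: 0.0147
gripper_force: 89.0
```

>>> move_arm --targets "0 0 0 0 0 0 0.9;0 0 0 0 0 0 0.9;0 0 0 0 0 0 0.9;0 0 0 0 0 0 0.9;0 0 0 0 0 0 0.9"

```text
time_s: 32.95
tool_pos: [0.5915, 0.2398, 0.1763]
ee_rot: [0.593, 0.719, 0.279, 0.23]
ft_force: [-1.5, -0.2, 1.2]
grip_width: 0.0148
gripper_force: 89.0
```

```bash
python3 - <<'E'
from h import *
np.set_printoptions(suppress=True,precision=4)
T0=cur();s=sensors.sense();print(T0[0],s["joints"].round(2),s["ft_force"],s["ft_torque"])
print(relp(T0,tip(0,.074,.75)).round(3).tolist())
ps=pose();im=capture("wrist");cv2.imwrite("pics/w14.png",im[:,:,::-1]);T=R.from_quat(ps[1])
# rectify the pan's floor: 2 px per mm, rows = pan y, columns = pan x -70..60
xs=np.arange(-.075,.056,.003);ys=np.arange(.036,-.037,-.004)
L=np.array([[y,x-.062,.027] for y in ys for x in xs]);uv=proj("wrist",ps[0]+T.apply(L),ps).astype(np.float32)
g=cv2.cvtColor(im,cv2.COLOR_RGB2GRAY);v=cv2.remap(g,uv[:,0].reshape(len(ys),-1),uv[:,1].reshape(len(ys),-1),cv2.INTER_LINEAR)
for r in v: print(" ".join(f"{a:3d}" for a in r))
E
```

```text
[0.5915 0.2398 0.1763] [-0.16  0.16 -0.45  2.22  1.39  0.33 -1.64] [-1.5386 -0.235   1.1581] [-0.0713  1.1233  0.1071]
[-0.01, -0.0, -0.0, 0.001, 0.002, -0.0]
181 162 135 136 173 135  77  69  67  69  67  64  64  67  63  69  69  66  68  67  65  64  66  70  68  70  70  68  68  66  69  67  69  71  69  68  71  68  69  71  67  68  69 192
176 134 147 159 159 158 160 159 158 157 158 161 159 156 157 153 155 154 154 152 155 152 148 151 154 153 151 150 150 148 147 148 146 144 147 143 143 141 143 141 140 140 138 195
143 133 135 126 164 164 154 155 155 154 154 158 155 154 157 139 141 140 147 149 149 138 139 140 141 144 141 135 138 141 136 141 142 141 144 143 146 144 147 134 138 139 145 193
135 135 135 134 171 174 156 160 160 160 161 161 164 165 164 166 164 165 168 168 165 168 169 170 170 171 171 172 170 174 172 174 172 172 172 173 174 170 173 171 171 165 177 194
134 135 135 135 174 177 160 161 160 162 160 160 158 162 162 161 158 161 163 165 164 165 165 164 166 166 165 166 168 166 167 168 171 168 166 166 171 171 169 167 169 165 176 193
133 137 135 135 172 172 158 160 162 162 160 161 160 164 163 1
[... 1702 characters left out ...]
 114  75  62 173 174 163 166 169 168 168 168 170 168 168 169 168 168 169 171 171 168 168 167 168 170 166 169 169 170 169 169 173 171 174 172  42  10  14  59  57  42   4   6
 50  47  47  60 177 174 162 163 159 166 162 163 163 165 163 161 164 166 165 162 164 164 165 165 162 165 164 162 163 167 166 165 165 162 165 156  15  11  17  60  60  28   4  11
 44  48  45  59 174 174 168 168 166 169 166 167 164 164 163 166 169 163 165 166 163 166 165 166 165 166 164 166 164 165 168 167 169 168 172 101  14  16  34  61  62  16  12   7
 43  44  44  56 176 170 165 165 158 150 155 155 152 158 156 154 159 156 157 159 159 154 160 157 161 159 161 162 158 159 164 164 167 165 168  33  15  13  49  60  61  11   5   5
```

```bash
python3 - <<'E'
from h import *
im=cv2.imread("pics/w14.png");ps=pose();T=R.from_quat(ps[1]);g=cv2.cvtColor(im,cv2.COLOR_BGR2GRAY)
# on plane z=.017 (tops of nuts in bin): unit x -46..46, y -53..53
for nm,z in(("bin",.015),):
    xs=np.arange(-.05,.02,.002);ys=np.arange(.048,-.05,-.003)
    uv=proj("wrist",[U(x,y,z) for y in ys for x in xs],ps).astype(np.float32)
    v=cv2.remap(g,uv[:,0].reshape(len(ys),-1),uv[:,1].reshape(len(ys),-1),cv2.INTER_LINEAR)
    for r in v: print(" ".join(f"{a:3d}" for a in r))
print(uv.min(0),uv.max(0),proj("wrist",ps[0]+T.apply([0,-.12,.027]),ps))
E
```

```text
175 173 170 170 169 172 173 171 170 170 174 171 169 169 170 171 170 172 173 172 171 172 170 172 172 171 171 171 171 170 170 170 170 170 170
168 169 170 169 171 171 168 170 169 172 170 169 168 171 170 170 172 169 171 170 173 171 167 170 171 173 171 171 172 169 171 171 169 170 172
168 167 170 169 173 167 169 169 166 170 170 167 167 169 168 167 170 170 169 172 172 169 170 171 171 168 174 170 172 170 172 168 169 171 171
130 117 126 121 120 127 120 119 129 117 124 131 119 126 128 119 122 131 122 126 132 128 122 133 130 123 126 134 124 120 133 128 125 127 137
127 129 126 127 126 126 128 130 131 130 134 128 132 133 129 134 136 134 136 136 137 139 137 134 132 133 135 134 135 138 133 138 139 138 137
130 125 128 126 127 126 129 128 130 130 131 133 128 133 135 135 133 136 132 136 136 137 134 135 134 138 136 138 138 135 140 138 141 142 139
131 134 136 137 131 135 137 135 135 137 135 137 139 140 138 138 137 153 179 181 150 136 139 137 149 173 172 172 168 168 172 167 166 172 174
132 134 135 133 135 139 136 138 137 136 142 137 137 137 137 140 136 125 155 187 166 138 138 133 152 172 173 171 152 144 
[... 2893 characters left out ...]
35 138 138 141 136 139 148 176 175 159 166 169 166 166 167 163 166
127 132 132 131 131 131 133 130 133 131 135 134 131 133 134 132 139 136 140 141 138 138 140 140 156 176 176 165 167 165 166 165 166 164 167
125 133 128 129 130 131 130 130 131 135 133 133 135 135 135 132 132 132 137 140 139 138 141 136 147 174 173 163 156 162 162 168 169 166 165
125 131 128 132 130 135 134 132 130 131 134 133 134 135 134 137 133 138 138 139 138 136 134 140 156 174 177 163 161 159 159 158 160 161 163
119 129 131 132 134 131 135 134 132 133 134 134 134 135 137 136 135 139 139 139 139 135 140 133 154 172 174 164 164 164 162 160 164 163 159
[ 80.82619 147.8892 ] [171.85811 267.89316] [[154.46993609 229.37326763]]
```

```bash
python3 - <<'E'
from h import *
np.set_printoptions(suppress=True,precision=3)
T0=cur()
for x,z,a in[(0,.084,.68),(0,.1,.56),(0,.115,.44),(0,.13,.32),(0,.145,.2)]: print(relp(T0,tip(x,z,a)))
T1=tip(0,.145,.2);print(relp(T1,tip(0.0,.18,0)))
E
```

```text
[ 0.06  -0.    -0.     0.001  0.011  0.001]
[ 0.18  -0.    -0.     0.001  0.023  0.004]
[ 0.3   -0.    -0.     0.001  0.033  0.008]
[ 0.42  -0.    -0.     0.001  0.042  0.011]
[ 0.54  -0.    -0.     0.001  0.049  0.015]
[ 0.2    0.    -0.    -0.     0.011 -0.01 ]
```

>>> move_arm --targets "0.06 0 0 0.001 0.011 0.001 0.9;0.18 0 0 0.001 0.023 0.004 0.9;0.3 0 0 0.001 0.033 0.008 0.9;0.42 0 0 0.001 0.042 0.011 0.9;0.54 0 0 0.001 0.049 0.015 0.9"

```text
time_s: 33.42
tool_pos: [0.6326, 0.2472, 0.1954]
ee_rot: [0.625, 0.752, 0.156, 0.143]
ft_force: [0.5, -0.1, -2.4]
grip_width: 0.0151
gripper_force: 88.5
```

>>> move_arm --targets "0 0 0 0 0 0 0.9;0.1 0 0 0 0.005 -0.005 0.9;0.2 0 0 0 0.011 -0.01 0.9;0.2 0 0 0 0.011 -0.01 0.9;0.2 0 0 0 0.011 -0.01 0.9"

```text
time_s: 33.83
tool_pos: [0.6441, 0.2483, 0.2112]
ee_rot: [0.638, 0.761, 0.085, 0.083]
ft_force: [-1.7, 0.2, -1.6]
grip_width: 0.015
gripper_force: 89.1
```

>>> move_arm --targets "0 0 0 0 0 0 0.9;0 0 0 0 0 0 0.9"

```text
time_s: 34.0
tool_pos: [0.6399, 0.2489, 0.2095]
ee_rot: [0.636, 0.762, 0.083, 0.082]
ft_force: [-0.9, 0.9, -1.2]
grip_width: 0.015
gripper_force: 89.1
```

```bash
python3 - <<'E'
from h import *
np.set_printoptions(suppress=True,precision=4)
T0=cur();s=sensors.sense();print(T0[0],s["ee_rot"],s["joints"].round(2),s["ft_force"])
G=np.load("grasp.npy");Tg=(G[:3]+[0,0,.176],R.from_quat(G[3:7]));print(relp(T0,Tg))
ps=pose();im=capture("wrist");cv2.imwrite("pics/w15.png",im[:,:,::-1]);np.save("w15.npy",np.r_[ps[0],ps[1]])
g=cv2.cvtColor(im,cv2.COLOR_RGB2GRAY)
xs=np.arange(-.03,.05,.003);ys=np.arange(.056,-.06,-.004)
uv=proj("wrist",[U(x,y,.108) for y in ys for x in xs],ps).astype(np.float32)
v=cv2.remap(g,uv[:,0].reshape(len(ys),-1),uv[:,1].reshape(len(ys),-1),cv2.INTER_LINEAR)
for r in v: print(" ".join(f"{a:3d}" for a in r))
E
```

```text
[0.6399 0.2489 0.2095] [0.6364 0.7625 0.083  0.0822] [ 0.02  0.4  -0.62  1.69  0.41  0.94 -0.57] [-0.8672  0.8556 -1.1704]
[ 0.2316  0.0055  0.1205 -0.2637 -0.1384 -0.0283]
151 147 144 139 142 142 150 146 145 145 141 141 154 147 147 144 144 141 149 153 147 144 144 142 141 151 150
115 115 115 119 116 117 118 119 118 119 120 119 122 123 122 120 123 122 125 122 125 128 123 128 128 128 127
119 123  90  71 117 124 124 123 119 130 126 143 143 139 121 125 139 142 139 124 122 134 140 138 137 100 126
123 122  85 101 161 165 159 158 157 162 157 158 161 165 162 160 163 162 159 158 160 163 162 164 145 138 126
120 123  88  94 161 160 158 160 160 164 160 158 164 164 163 161 161 161 159 161 160 166 161 162 143 135 123
116 119  89 104 163 163 158 162 157 161 162 160 160 166 163 161 165 164 158 156 159 164 164 161 142 135 123
117 122  89  98 161 166 159 162 159 166 162 161 160 165 163 163 165 165 160 162 160 165 165 163 142 141 120
119 119  88 101 168 164 157 137 134 116 110 118 129 141 147 153 156 161 158 161 164 167 165 164 144 128 124
119 121  92 101 164 163 119  76  49  56  57  57  57  56  56  56
[... 1504 characters left out ...]
 165 164 167 166 169 167 169 168 168 169 166 166 166
120 119  99  88 165 172 167 166 172 171 168 168 166 168 167 167 165 170 168 169 171 169 168 166 168 170 168
117 119  95  91 167 165 162 163 161 161 159 163 159 158 165 167 166 167 170 165 167 165 167 166 169 168 167
121 116  97  88 165 166 164 165 166 171 166 161 164 164 165 163 163 161 159 160 161 164 162 166 169 166 164
118 118  98  88 168 168 169 172 168 164 166 166 163 166 164 165 168 165 165 165 163 163 164 167 163 163 164
120 119  95  85 165 149 169 171 169 170 173 174 173 173 170 173 168 168 165 164 163 170 168 167 167 169 167
108 111  87  40  36  59 167 165 162 169 165 167 166 166 171 170 169 170 170 174 169 171 172 171 167 168 167
```

>>> move_arm --targets "0.08 0 0.04 -0.02 -0.01 -0.005 0.9;0.15 0 0.08 -0.05 -0.026 -0.01 0.9;0.23 0.005 0.12 -0.08 -0.042 -0.016 0.9;0.23 0.005 0.12 -0.11 -0.058 -0.02 0.9;0.23 0.005 0.12 -0.14 -0.073 -0.025 0.9"

```text
time_s: 34.47
tool_pos: [0.59, 0.0965, 0.2201]
ee_rot: [0.686, 0.727, 0.002, 0.002]
ft_force: [-0.8, -1.3, -2.3]
grip_width: 0.0151
gripper_force: 89.1
```

>>> move_arm --targets "0 0 0 0 0 0 0.9;0 0 0 0 0 0 0.9"

```text
time_s: 34.63
tool_pos: [0.5897, 0.094, 0.2202]
ee_rot: [0.688, 0.726, 0.001, 0.003]
ft_force: [0.3, 0.5, -2.3]
grip_width: 0.0149
gripper_force: 89.0
```

```bash
cat > back.py <<'E'
from h import *
import sys
np.set_printoptions(suppress=True,precision=4)
T0=cur();G=np.load("grasp.npy");Tg=(G[:3]+[0,0,float(sys.argv[1])],R.from_quat(G[3:7]));print(T0[0],relp(T0,Tg))
E
python3 back.py .17
```

```text
[0.5897 0.094  0.2202] [ 0.0029  0.0021 -0.0059 -0.1272 -0.0492  0.0159]
```

>>> move_arm --targets "0.003 0.002 -0.006 -0.03 -0.012 0 0.9;0.003 0.002 -0.006 -0.06 -0.024 0 0.9;0.003 0.002 -0.006 -0.09 -0.035 0 0.9;0.003 0.002 -0.006 -0.115 -0.044 0 0.9;0.003 0.002 -0.006 -0.127 -0.049 0 0.9"

```text
time_s: 35.05
tool_pos: [0.5477, -0.0345, 0.2199]
ee_rot: [0.685, 0.729, 0.001, 0.001]
ft_force: [-0.0, -0.6, -1.7]
grip_width: 0.0149
gripper_force: 89.2
```

>>> move_arm --targets "0 0 0 0 0 0.02 0.9;0 0 0 0 0 0.05 0.9;0 0 0 0 0 0.08 0.9;0 0 0 0 0 0.1 0.9;0 0 0 0 0 0.11 0.9"

```text
time_s: 35.47
tool_pos: [0.5465, -0.0288, 0.1071]
ee_rot: [0.683, 0.731, 0.001, -0.002]
ft_force: [0.2, 0.5, -3.3]
grip_width: 0.0151
gripper_force: 89.0
```

>>> move_arm --targets "0 0 0 0 0 0 0.9;0 0 0 0 0 0 0.9;0 0 0 0 0 0 0.9"

```text
time_s: 35.72
tool_pos: [0.551, -0.0301, 0.1121]
ee_rot: [0.683, 0.73, 0.003, 0.001]
ft_force: [-0.5, -0.9, -2.0]
grip_width: 0.0149
gripper_force: 89.0
```

```bash
python3 back.py .001; python3 back.py .001
```

```text
[ 0.551  -0.0301  0.1121] [ 0.0038 -0.0032  0.0071 -0.0055 -0.0044  0.0768]
[ 0.551  -0.0301  0.1121] [ 0.0038 -0.0032  0.0071 -0.0055 -0.0044  0.0768]
```

>>> move_arm --targets "0.004 -0.003 0.007 -0.0055 -0.004 0.01 0.9;0.004 -0.003 0.007 -0.0055 -0.004 0.025 0.9;0.004 -0.003 0.007 -0.0055 -0.004 0.04 0.9;0.004 -0.003 0.007 -0.0055 -0.004 0.05 0.9;0.004 -0.003 0.007 -0.0055 -0.004 0.05 0.9"

```text
time_s: 36.13
tool_pos: [0.544, -0.0371, 0.0584]
ee_rot: [0.687, 0.727, -0.002, -0.002]
ft_force: [-0.3, 0.2, -2.0]
grip_width: 0.015
gripper_force: 89.0
```

>>> move_arm --targets "0 0 0 0 0 0 0.9;0 0 0 0 0 0 0.9;0 0 0 0 0 0 0.9"

```text
time_s: 36.38
tool_pos: [0.5469, -0.0365, 0.0614]
ee_rot: [0.686, 0.727, 0.0, 0.0]
ft_force: [0.5, 0.5, -1.5]
grip_width: 0.015
gripper_force: 89.0
```

```bash
python3 back.py .001; python3 - <<'E'
from h import *
p,q=pose();im=capture("wrist");cv2.imwrite("pics/w16.png",im[:,:,::-1]);np.save("w16.npy",np.r_[p,q])
E
```

```text
[ 0.5469 -0.0365  0.0614] [-0.0015 -0.     -0.0012  0.0009  0.0005  0.0261]
```

Aligned within a millimetre, so I'll lower the pan and release it.

>>> move_arm --targets "0 0 0 0.001 0 0.006 0.9;0 0 0 0.001 0 0.012 0.9;0 0 0 0.001 0 0.018 0.9;0 0 0 0.001 0 0.023 0.9;0 0 0 0.001 0 0.025 0.9"

```text
time_s: 36.85
tool_pos: [0.5448, -0.0356, 0.0342]
ee_rot: [0.686, 0.727, -0.001, -0.001]
ft_force: [-2.0, 0.1, 8.4]
grip_width: 0.0151
gripper_force: 90.5
```

>>> move_arm --targets "0 0 0 0 0 0.001 0.9;0 0 0 0 0 0.001 0.9;0 0 0 0 0 0.001 0.9"

```text
time_s: 37.1
tool_pos: [0.5459, -0.0355, 0.0343]
ee_rot: [0.686, 0.727, -0.0, -0.0]
ft_force: [-0.5, 0.3, -0.5]
grip_width: 0.0149
gripper_force: 89.3
```

```bash
python3 back.py 0; python3 -c "
from h import *
print(sensors.sense()['ft_force'])"
```

```text
[ 0.5459 -0.0355  0.0343] [-0.0034 -0.0004 -0.0011 -0.0002  0.0016  0.    ]
[-0.5391487   0.29237518 -0.52274329]
```

>>> move_arm --targets "0 0 0 0 0 0 0.7;0 0 0 0 0 0 0.55;0 0 0 0 0 0 0.45;0 0 0 0 0 0 0.4;0 0 0 0 0 0 0.4" --newtons 45

```text
time_s: 37.52
tool_pos: [0.5459, -0.0356, 0.0344]
ee_rot: [0.686, 0.727, -0.0, -0.0]
ft_force: [0.0, -0.8, -0.1]
grip_width: 0.0513
gripper_force: 0.0
```

>>> move_arm --targets "0 0 0 0 0 -0.015 0.4;0 0 0 0 0 -0.035 0.4;0 0 0 0 0 -0.06 0.4;0 0 0 0 0 -0.09 0.4;0 0 0 0 0 -0.12 0.4"

```text
time_s: 37.93
tool_pos: [0.5451, -0.0355, 0.155]
ee_rot: [0.686, 0.727, -0.001, -0.001]
ft_force: [0.5, 0.6, 0.8]
grip_width: 0.0511
gripper_force: 0.0
```

>>> move_arm --targets "0 0 0 0.186 -0.008 -0.06 0.4;0 0 0 0.186 -0.008 -0.06 0.4;0 0 0 0.186 -0.008 -0.06 0.4;0 0 0 0.186 -0.008 -0.06 0.4;0 0 0 0.186 -0.008 -0.06 0.4"

```text
time_s: 38.35
tool_pos: [0.5266, 0.1547, 0.2163]
ee_rot: [0.685, 0.729, 0.001, -0.0]
ft_force: [2.0, 0.9, 0.3]
grip_width: 0.0512
gripper_force: 0.0
```

```bash
python3 - <<'E'
from h import *
np.set_printoptions(suppress=True,precision=4)
T0=cur();p,q=pose();im=capture("wrist");cv2.imwrite("pics/w17.png",im[:,:,::-1]);print(T0[0],q)
X=np.array([*EX,0]);Y=-np.array([*EY,0]);Tt=(np.array([.507,.3365,.2]),R.from_matrix(np.c_[X,Y,[0,0,-1]]))
print(relp(T0,Tt))
# pan outline seen: light blob near the rest
g=cv2.cvtColor(im,cv2.COLOR_RGB2GRAY);yp=np.radians(3.3);c,s=np.cos(yp),np.sin(yp)
xs=np.arange(-.08,.09,.004);ys=np.arange(.054,-.056,-.004)
uv=proj("wrist",[[.486+c*x-s*y,-.039+s*x+c*y,.01] for y in ys for x in xs],(p,q)).astype(np.float32)
v=cv2.remap(g,uv[:,0].reshape(len(ys),-1),uv[:,1].reshape(len(ys),-1),cv2.INTER_LINEAR)
for r in v[::2]: print(" ".join(f"{a:3d}" for a in r))
E
```

```text
[0.5266 0.1547 0.2163] [ 0.6849  0.7286  0.0014 -0.0005]
[-0.0008 -0.0031  1.4406  0.1826 -0.0084  0.0168]
160 159 136 114 111  96  16   6   6  30  48  51  49  22   4   3  15 104 121 128 125 130 127 129 133 138 139 137 134 139 138 135 134 132 130 125 129 130 133 129 129 133 147
159 160 120  11   7  13  14  12  30  47  46  49  32   4  13   7   2  20  23  25  25  17  26  27  22  13  19  22  21  19  25  23  26  20  13  15  16  17  19  14  15 116 155
159 159 113  15   9  17  11  24  48  46  41  41  10   7  10   7  14  42  53  51  53  51  49  50  52  54  51  51  54  51  52  53  56  40  16  13   9  16  16  13  16 115 141
158 158 115   7   2   1  15  45  46  48  46  15   6  10  12  12  18  54  59  60  62  62  59  59  59  60  58  58  62  62  62  61  61  52  18  16  16  12  17  16  19 121 137
160 132  19   9   5  12  44  45  45  46  24  10  15   8   3  11  66 146 146 145 145 151 149 147 150 148 145 147 148 149 148 146 143  81  13  12  16  17  12  17  19 140 145
114  19   8   5   8  53 113 150 157 141  35  14   4   4   9  16 126 147 147 148 147 150 145 147 145 146 148 149 146 148 151 151 137  
[... 714 characters left out ...]
  24 145 152
  5   7  11   6   8   8   9   9   9  16  25  16   8  82 147 146 145 144 146 144 146 148 149 151 145 145 147 149 150 147 150 148 134  81   3   4  10   7  15  17  24 142 151
 10   7   5  10   9   7   6  12  10  16  24  15  21  97 107 104 105 101 107 103 102 103 101 105 105 104 103 104 103 104 104 104 105  80   6   5   5   3  15  16  31 136  82
  9  10   4   9   9   7   7   4   4   3  24  12  33  53  51  53  52  50  46  54  53  51  55  53  54  50  52  57  50  54  52  52  73  80   5   9   5   6  38  56  62 143  67
  8   8  10   7  10   4  11  13  10   9  21  20  45  46  49  53  52  48  50  53  51  51  52  52  53  54  50  51  55  53  55  55  75  77   2   8   4   6  65 112 112 114  51
```

>>> move_arm --targets "0 0 0.12 0.182 -0.008 0 0.4;0 0 0.24 0.182 -0.008 0 0.4;0 0 0.36 0.182 -0.008 0 0.4;0 0 0.48 0.182 -0.008 0 0.4;0 0 0.6 0.182 -0.008 0 0.4"

```text
time_s: 38.82
tool_pos: [0.5077, 0.334, 0.2145]
ee_rot: [0.866, 0.501, -0.0, -0.001]
ft_force: [0.1, 1.3, 0.9]
grip_width: 0.0512
gripper_force: 0.0
```

>>> move_arm --targets "0 0 0.12 0 0 0 0.4;0 0 0.24 0 0 0 0.4;0 0 0.36 0 0 0 0.4;0 0 0.48 0 0 0 0.4;0 0 0.6 0 0 0 0.4"

```text
time_s: 39.23
tool_pos: [0.5088, 0.3305, 0.214]
ee_rot: [0.975, 0.221, -0.001, -0.0]
ft_force: [0.1, 0.2, 0.5]
grip_width: 0.0514
gripper_force: 0.0
```

>>> move_arm --targets "0 0 0.12 0 0 0 0.4;0 0 0.24 0 0 0 0.4;0 0 0.24 0 0 0 0.4;0 0 0.24 0 0 0 0.4;0 0 0.24 0 0 0 0.4"

```text
time_s: 39.65
tool_pos: [0.5088, 0.3307, 0.2143]
ee_rot: [0.994, 0.107, -0.001, -0.0]
ft_force: [-0.0, -0.1, 0.3]
grip_width: 0.0509
gripper_force: 0.0
```

```bash
cat > gr.py <<'E'
from h import *
import sys
np.set_printoptions(suppress=True,precision=4)
T0=cur();X=np.array([*EX,0]);Y=-np.array([*EY,0]);M=R.from_matrix(np.c_[X,Y,[0,0,-1]])
print(T0[0],sensors.sense()["joints"].round(2),relp(T0,(np.array([float(a) for a in sys.argv[1:4]]),M)))
E
python3 gr.py .507 .3365 .1205
```

```text
[0.5088 0.3307 0.2143] [-0.25  0.35 -0.48  1.69  0.18  1.14 -2.14] [-0.0003  0.0013  0.0229 -0.0004 -0.006   0.0938]
```

>>> move_arm --targets "0 0 0.023 0 -0.006 0.02 0.4;0 0 0.023 0 -0.006 0.045 0.4;0 0 0.023 0 -0.006 0.07 0.4;0 0 0.023 0 -0.006 0.085 0.4;0 0 0.023 0 -0.006 0.092 0.4"

```text
time_s: 40.07
tool_pos: [0.5057, 0.3352, 0.1193]
ee_rot: [0.995, 0.095, -0.003, 0.001]
ft_force: [-0.3, -0.3, 0.4]
grip_width: 0.0512
gripper_force: 0.0
```

>>> move_arm --targets "0 0 0 0 0 0 0.4;0 0 0 0 0 0 0.7;0 0 0 0 0 0 0.85;0 0 0 0 0 0 0.9;0 0 0 0 0 0 0.9"

```text
time_s: 40.48
tool_pos: [0.5085, 0.3377, 0.1244]
ee_rot: [0.996, 0.095, 0.001, -0.001]
ft_force: [-0.4, 0.8, 1.8]
grip_width: 0.0123
gripper_force: 44.8
```

>>> move_arm --targets "0 0 0 0 0 0 0.9;0 0 0 0 0 0 0.9;0 0 0 0 0 0 0.9"

```text
time_s: 40.73
tool_pos: [0.5085, 0.3377, 0.1243]
ee_rot: [0.996, 0.095, 0.001, -0.001]
ft_force: [-0.5, -0.4, 6.2]
grip_width: 0.0124
gripper_force: 45.2
```

```bash
python3 gr.py .5277 .229 .1225
```

```text
[0.5085 0.3377 0.1243] [-0.29  0.45 -0.46  1.76  0.23  0.98 -2.21] [-0.0016 -0.0019 -0.0024 -0.0016  0.1103  0.0017]
```

>>> move_arm --targets "0 0 0 0 0.012 0 0.9;0 0 0 0 0.025 0 0.9;0 0 0 0 0.04 0 0.9;0 0 0 0 0.055 0 0.9;0 0 0 0 0.06 0 0.9"

```text
time_s: 41.15
tool_pos: [0.5208, 0.2751, 0.1243]
ee_rot: [0.996, 0.093, 0.001, 0.0]
ft_force: [0.2, 1.5, 7.6]
grip_width: 0.0125
gripper_force: 45.4
```

>>> move_arm --targets "0 0 0 0 0.012 0 0.9;0 0 0 0 0.025 0 0.9;0 0 0 0 0.038 0 0.9;0 0 0 0 0.048 0 0.9;0 0 0 0 0.052 0 0.9"

```text
time_s: 41.57
tool_pos: [0.5304, 0.226, 0.1243]
ee_rot: [0.996, 0.093, 0.001, -0.002]
ft_force: [-0.4, 5.0, 5.1]
grip_width: 0.0127
gripper_force: 45.2
```

>>> move_arm --targets "0 0 0 0 0.003 0 0.9;0 0 0 0 0.003 0 0.9;0 0 0 0 0.003 0 0.9"

```text
time_s: 41.82
tool_pos: [0.5305, 0.226, 0.1243]
ee_rot: [0.996, 0.095, 0.002, -0.003]
ft_force: [-0.2, 4.6, 5.2]
grip_width: 0.0121
gripper_force: 45.2
```

>>> move_arm --targets "0 0 0 0 -0.003 0 0.6;0 0 0 0 -0.003 0 0.5;0 0 0 0 -0.003 0 0.4;0 0 0 0 -0.003 -0.03 0.4;0 0 0 0 -0.003 -0.07 0.4"

```text
time_s: 42.23
tool_pos: [0.5244, 0.2227, 0.1874]
ee_rot: [0.996, 0.094, -0.007, 0.002]
ft_force: [0.5, -0.1, 0.4]
grip_width: 0.0512
gripper_force: 0.0
```

>>> move_arm --targets "0 0 -0.12 -0.05 -0.03 -0.03 0.4;0 0 -0.24 -0.05 -0.03 -0.03 0.4;0 0 -0.36 -0.05 -0.03 -0.03 0.4;0 0 -0.48 -0.05 -0.03 -0.03 0.4;0 0 -0.6 -0.05 -0.03 -0.03 0.4"

```text
time_s: 42.65
tool_pos: [0.4731, 0.2453, 0.222]
ee_rot: [0.922, 0.387, -0.001, 0.001]
ft_force: [0.8, 0.7, -1.5]
grip_width: 0.0513
gripper_force: 0.0
```

>>> move_arm --targets "0 0 -0.12 0 0 0 0.4;0 0 -0.24 0 0 0 0.4;0 0 -0.36 0 0 0 0.4;0 0 -0.48 0 0 0 0.4;0 0 -0.6 0 0 0 0.4"

```text
time_s: 43.07
tool_pos: [0.4733, 0.2448, 0.2212]
ee_rot: [0.767, 0.642, -0.002, -0.0]
ft_force: [-0.0, -0.8, -0.6]
grip_width: 0.0511
gripper_force: 0.0
```

>>> move_arm --targets "0 0 -0.12 0 0 0 0.4;0 0 -0.24 0 0 0 0.4;0 0 -0.36 0 0 0 0.4;0 0 -0.37 0 0 0 0.4;0 0 -0.37 0 0 0 0.4"

```text
time_s: 43.48
tool_pos: [0.4735, 0.2453, 0.2215]
ee_rot: [0.639, 0.769, -0.001, -0.001]
ft_force: [-0.7, 0.4, 1.3]
grip_width: 0.0512
gripper_force: 0.0
```

```bash
cat > lt.py <<'E'
from h import *
np.set_printoptions(suppress=True,precision=4)
def wing(im,ps,guess,tag,name="wrist",win=30,thr=55):
    u,v=proj(name,guess,ps)[0].astype(int);g=cv2.cvtColor(im,cv2.COLOR_BGR2GRAY)
    x0,y0=max(0,u-win),max(0,v-win);m=(g[y0:v+win,x0:u+win]<thr).astype(np.uint8)
    n,l,s,ct=cv2.connectedComponentsWithStats(m)
    for k in range(1,n):
        if s[k,4]>25:
            r=cv2.minAreaRect(np.argwhere(l==k)[:,::-1].astype(np.float32));b=cv2.boxPoints(r)+[x0,y0]
            e=plane(name,b,.138,ps)[:,:2];d=[e[1]-e[0],e[2]-e[1]];i=int(np.linalg.norm(d[1])>np.linalg.norm(d[0]))
            print(tag,(u,v),s[k],"ctr",plane(name,[ct[k]+[x0,y0]],.138,ps)[0],"len",[np.linalg.norm(q).round(3) for q in d],"dir",np.degrees(np.arctan2(d[i][1],d[i][0])).round(1)%180)
if __name__=="__main__":
    ps=pose();im=capture("wrist")[:,:,::-1];cv2.imwrite(f"pics/lt{int(sensors.sense()['time_s'])}.png",im)
    wing(im,ps,U(-.074,.064,.138),"now")
    wing(cv2.imread("pics/top0.png"),None,U(-.074,.064,.138),"top0","top",14)
    p=np.load("w13.npy");wing(cv2.imread("pics/w13.png"),(p[:3],p[3:]),U(-.074,.064,.138),"w13")
    T0=cur();M=R.from_matrix(np.c_[[*EY,0],[*EX,0],[0,0,-1]])
    print(T0[0],sensors.sense()["joints"].round(2),relp(T0,(np.array(U(-.074,.064,.1243)),M)),U(-.074,.064,.1243))
E
python3 lt.py
```

```text
now (np.int64(290), np.int64(158)) [ 15   7  33  48 782] ctr [0.44   0.2767 0.138 ] len [np.float64(0.024), np.float64(0.037)] dir 105.6
now (np.int64(290), np.int64(158)) [44 12  3 13 26] ctr [0.4512 0.2875 0.138 ] len [np.float64(0.002), np.float64(0.009)] dir 100.0
top0 (np.int64(169), np.int64(258)) [11 13 15  4 31] ctr [0.4406 0.2687 0.138 ] len [np.float64(0.005), np.float64(0.033)] dir 83.7
w13 (np.int64(110), np.int64(134)) [   0   13   58   47 1746] ctr [0.4404 0.2667 0.138 ] len [np.float64(0.068), np.float64(0.039)] dir 4.5
[0.4736 0.2456 0.2217] [ 0.05  0.23 -0.68  1.85  0.16  1.12 -0.5 ] [-0.0028  0.0004 -0.0071  0.0365 -0.0254  0.0975] [np.float64(0.44164781272077397), np.float64(0.2767042740827862), 0.1243]
```

>>> move_arm --targets "0 0 -0.007 0.03 -0.02 0 0.4;0 0 -0.007 0.037 -0.026 0.02 0.4;0 0 -0.007 0.037 -0.026 0.04 0.4;0 0 -0.007 0.037 -0.026 0.05 0.4;0 0 -0.007 0.037 -0.026 0.05 0.4"

```text
time_s: 43.95
tool_pos: [0.4395, 0.2762, 0.1697]
ee_rot: [0.635, 0.772, -0.003, -0.001]
ft_force: [-0.4, 0.8, -0.5]
grip_width: 0.0514
gripper_force: 0.0
```

>>> move_arm --targets "0 0 0 0 0 0 0.4;0 0 0 0 0 0 0.4;0 0 0 0 0 0 0.4"

```text
time_s: 44.2
tool_pos: [0.4426, 0.2784, 0.1737]
ee_rot: [0.635, 0.772, 0.001, -0.0]
ft_force: [1.0, 0.9, 0.7]
grip_width: 0.0512
gripper_force: 0.0
```

```bash
python3 lt.py | grep -v w13
```

```text
now (np.int64(321), np.int64(229)) [  9   0  17  37 275] ctr [0.4294 0.2859 0.138 ] len [np.float64(0.01), np.float64(0.026)] dir 100.7
now (np.int64(321), np.int64(229)) [ 18   4  29  56 845] ctr [0.4428 0.2764 0.138 ] len [np.float64(0.04), np.float64(0.018)] dir 95.7
top0 (np.int64(169), np.int64(258)) [11 13 15  4 31] ctr [0.4406 0.2687 0.138 ] len [np.float64(0.005), np.float64(0.033)] dir 83.7
[0.4425 0.2784 0.1737] [-0.02  0.27 -0.7   1.92  0.2   1.02 -0.61] [ 0.001  -0.0011  0.0022 -0.0016 -0.0012  0.0494] [np.float64(0.44164781272077397), np.float64(0.2767042740827862), 0.1243]
```

>>> move_arm --targets "0 0 0 -0.001 -0.001 0.012 0.4;0 0 0 -0.001 -0.001 0.025 0.4;0 0 0 -0.001 -0.001 0.037 0.4;0 0 0 -0.001 -0.001 0.045 0.4;0 0 0 -0.001 -0.001 0.048 0.4"

```text
time_s: 44.67
tool_pos: [0.4388, 0.2759, 0.1218]
ee_rot: [0.635, 0.773, -0.002, -0.002]
ft_force: [0.3, -0.3, -0.1]
grip_width: 0.0513
gripper_force: 0.0
```

>>> move_arm --targets "0 0 0 0 0 0 0.6;0 0 0 0 0 0 0.75;0 0 0 0 0 0 0.85;0 0 0 0 0 0 0.93;0 0 0 0 0 0 0.97"

```text
time_s: 45.08
tool_pos: [0.4414, 0.2775, 0.1253]
ee_rot: [0.635, 0.773, 0.001, -0.0]
ft_force: [1.0, 0.2, 0.1]
grip_width: 0.0073
gripper_force: 44.4
```

>>> move_arm --targets "0 0 0 0 0 0 0.97;0 0 0 0 0 0 0.97;0 0 0 0 0 0 0.97"

```text
time_s: 45.33
tool_pos: [0.4414, 0.2775, 0.1253]
ee_rot: [0.635, 0.773, 0.001, -0.0]
ft_force: [0.6, -0.4, 2.2]
grip_width: 0.007
gripper_force: 44.6
```

>>> move_arm --targets "0 0 0.1 0 0 0 0.97;0 0 0.22 0 0 0 0.97;0 0 0.34 0 0 0 0.97;0 0 0.46 0 0 0 0.97;0 0 0.56 0 0 0 0.97"

```text
time_s: 45.75
tool_pos: [0.4433, 0.2773, 0.1253]
ee_rot: [0.825, 0.565, 0.002, 0.0]
ft_force: [4.9, -0.0, -1.6]
grip_width: 0.0073
gripper_force: 44.3
```

>>> move_arm --targets "0 0 0.1 0 0 0 0.97;0 0 0.22 0 0 0 0.97;0 0 0.34 0 0 0 0.97;0 0 0.46 0 0 0 0.97;0 0 0.56 0 0 0 0.97"

```text
time_s: 46.17
tool_pos: [0.4449, 0.2761, 0.1254]
ee_rot: [0.949, 0.314, 0.003, 0.0]
ft_force: [7.8, -1.7, -2.0]
grip_width: 0.0073
gripper_force: 44.2
```

>>> move_arm --targets "0 0 0.1 0 0 0 0.97;0 0 0.22 0 0 0 0.97;0 0 0.34 0 0 0 0.97;0 0 0.44 0 0 0 0.97;0 0 0.455 0 0 0 0.97"

```text
time_s: 46.58
tool_pos: [0.4455, 0.2747, 0.1253]
ee_rot: [0.996, 0.093, 0.003, 0.001]
ft_force: [7.2, -2.9, -1.0]
grip_width: 0.0072
gripper_force: 44.3
```

>>> move_arm --targets "0 0 0 0 0 0 0.97;0 0 0 0 0 0 0.97"

```text
time_s: 46.75
tool_pos: [0.4455, 0.2747, 0.1254]
ee_rot: [0.996, 0.094, 0.003, 0.001]
ft_force: [8.6, -2.9, -0.2]
grip_width: 0.0071
gripper_force: 44.3
```

```bash
python3 - <<'E'
from h import *
s=sensors.sense();q=s["ee_rot"];print(s["tool_pos"],np.degrees(2*np.arctan2(q[1],q[0])),s["ft_force"],s["ft_torque"],s["joints"].round(2))
E
```

```text
[0.44550342 0.27468568 0.1253732 ] 10.837025445967916 [ 8.55523377 -2.87197906 -0.1876702 ] [-0.69518312 -1.78304388  0.05664987] [-0.27  0.29 -0.41  1.97  0.15  0.91 -2.14]
```

>>> move_arm --targets "0 0 0 0 0 0 0.85;0 0 0 0 0 0 0.7;0 0 0 0 0 0 0.55;0 0 0 0 0 0 0.4;0 0 0 0 0 0 0.4"

```text
time_s: 47.17
tool_pos: [0.4395, 0.2774, 0.1242]
ee_rot: [0.995, 0.096, -0.001, -0.0]
ft_force: [0.1, -0.1, 0.3]
grip_width: 0.051
gripper_force: 0.0
```

>>> move_arm --targets "0 0 0 0 0 -0.02 0.4;0 0 0 0 0 -0.05 0.4;0 0 0 0 0 -0.08 0.4;0 0 0 0 0 -0.11 0.4;0 0 0 0 0 -0.13 0.4"

```text
time_s: 47.58
tool_pos: [0.4411, 0.2782, 0.2576]
ee_rot: [0.995, 0.096, 0.001, -0.001]
ft_force: [-0.1, 0.5, -0.3]
grip_width: 0.0512
gripper_force: 0.0
```

>>> move_arm --targets "0 0 0 -0.03 0.06 -0.03 0.4;0 0 0 -0.03 0.06 -0.03 0.4;0 0 0 -0.03 0.06 -0.03 0.4;0 0 0 -0.03 0.06 -0.03 0.4;0 0 0 -0.03 0.06 -0.03 0.4"

```text
time_s: 48.0
tool_pos: [0.4222, 0.213, 0.2843]
ee_rot: [0.995, 0.096, -0.001, -0.0]
ft_force: [-0.1, -0.4, -0.8]
grip_width: 0.0514
gripper_force: 0.0
```

>>> move_arm --targets "0 0 0 0 0 0 0.4;0 0 0 0 0 0 0.4;0 0 0 0 0 0 0.4"

```text
time_s: 48.25
tool_pos: [0.4221, 0.2134, 0.2837]
ee_rot: [0.995, 0.097, -0.001, -0.0]
ft_force: [-0.2, 0.4, -0.9]
grip_width: 0.0512
gripper_force: 0.0
```

```bash
python3 - <<'E'
from lt import *
ps=pose();im=capture("wrist")[:,:,::-1];cv2.imwrite("pics/end.png",im);print(ps[0])
wing(im,ps,U(-.074,.064,.138),"latch",win=25); wing(im,ps,U(0,0,.138),"grip",win=28)
T=capture("top")[:,:,::-1];cv2.imwrite("pics/topend.png",T)
wing(T,None,U(0,0,.138),"grip","top",14,70)
# table elsewhere against the first picture: changed blobs
a=cv2.absdiff(cv2.GaussianBlur(T,(5,5),0),cv2.GaussianBlur(cv2.imread("pics/top0.png"),(5,5),0)).max(2)
n,l,s,c=cv2.connectedComponentsWithStats((a>30).astype(np.uint8))
print([(s[k].tolist(),c[k].round().tolist()) for k in range(1,n) if s[k,4]>12])
E
```

```text
[0.4221 0.2134 0.2837]
latch (np.int64(263), np.int64(151)) [ 22   8  16  34 373] ctr [0.4432 0.2731 0.138 ] len [np.float64(0.014), np.float64(0.033)] dir 16.19999999999999
latch (np.int64(263), np.int64(151)) [46 12  4 20 49] ctr [0.4491 0.2551 0.138 ] len [np.float64(0.003), np.float64(0.019)] dir 9.699999999999989
grip (np.int64(328), np.int64(74)) [ 25  13  14  33 429] ctr [0.5266 0.2253 0.138 ] len [np.float64(0.012), np.float64(0.031)] dir 11.300000000000011
grip (np.int64(191), np.int64(222)) [13  9  8 13 68] ctr [0.5241 0.2222 0.138 ] len [np.float64(0.013), np.float64(0.031)] dir 12.599999999999994
[([38, 206, 159, 194, 16480], [112.0, 304.0]), ([188, 217, 5, 14, 41], [190.0, 224.0]), ([194, 217, 5, 13, 31], [196.0, 223.0]), ([288, 220, 7, 3, 16], [291.0, 221.0]), ([184, 245, 11, 6, 54], [189.0, 248.0]), ([423, 244, 10, 10, 76], [427.0, 249.0]), ([390, 247, 13, 12, 110], [396.0, 252.0]), ([288, 251, 4, 14, 30], [290.0, 258.0]), ([320, 250, 3, 13, 24], [321.0, 257.0]), ([293, 263, 13, 4, 28], [299.0, 265.0]), ([552, 309, 88, 55, 3097], [605.0, 337.0]), ([628, 385, 12, 15, 109], [635.0, 394.0])]
```

```bash
python3 -c "
from bench import workorder
print(workorder.finish_job())"
```

```text
the job is handed in; nothing more can be done
None
```

I found three nuts and tipped them into the return unit. I saw two of them in the bin; the third I infer from the empty pan and clear flap. The pan is back in its rest, the shutter is shut, the latch is turned across, and the job is handed in at about 48 s.

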